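Pack the charged batteries and stack the totes

ROBOT

A 7-joint arm with a two-finger parallel gripper is mounted at the origin on the work surface. World frame = base frame: x ahead of the robot, y to its left, z up, the work surface at z = 0. Lengths are in m, angles in rad, forces in N, time in s.
With the tool pointing down it reaches from about 0.4 to 0.85 m from the base axis. Payload 10.4 kg.
Tool frame: the origin (TCP) lies at the very end of the fingers, on their centre line; the grasp point (between the pads) lies grip_point_offset behind it (grip_point_offset is the distance from the TCP to the grasp point, in m); z points along the fingers, y is the direction in which the jaws open and shut (so a half turn about z gives the same grasp; the last joint's range is limited). The gripper opens to 87 mm and grips with 3 to 60 N. Pads are 19 mm wide; open, the fingers measure 117 mm over their backs; the gripper's body (75 mm by 190 mm) begins 51 mm behind the grasp point.
Start: joints at [-1.14, 0.332, -0.065, 1.46, 0.022, 1.35, -0.088], TCP at [0.274, 0.562, 0.223] pointing down, gripper open.
Joint ranges: [-2.6, 2.6], [-0.5, 2.12], [-1.47, 1.34], [0.16, 2.42], [-1.27, 4.41], [0.06, 2.06], [-2.6, 2.6]. Speed limits (rad/s): [2.22, 2.22, 2.79, 2.79, 3.14, 3.14, 3.14].

INTERFACE

Orientations are given as a unit quaternion [w, x, y, z].
In Python, from rig import * gives the robot as it stands.
- The arm moves only by the shell command python3 -m jog 'ROWS' [OPENING] [FORCE]. ROWS is JSON, a list of rows, each a list of 2 entries, a list of its own where there are three numbers: the shift along the tool's x, y, z in cm, then the turn, a rotation vector about the tool's x, y, z in degrees. In form: [[[x, y, z], [ax, ay, az]], ...]. A call has 1 to 8 rows; each row is the pose to reach, as a shift and turn from the pose commanded when the call began, along the tool's axes at that moment; what a row does not reach only later rows make up. A row lasts 1/8 s, in which the tool goes at most 62.5 mm and 10.7 degrees, less where a joint would pass 70% of its speed; a pose out of reach is approached as far as the arm can. A call with a gripper value outside its range is refused whole. OPENING is the closure, from 0 (fully open) to 1 (shut), set as the call begins (- or left out, the last holds). The fingers move at their own pace and stop on an object; FORCE is the grip in N (left out, the last holds). Time passes only in rows, so rows that repeat a pose let the fingers close. It gives the time, the measured TCP pose, the force and the opening at its end, in the units of the state.
- state(): the state, without advancing time (a new reading comes with each control period).
- snapshot(name): name is "scene" or "side" or "wrist"; returns the picture (480x640x3 uint8, blue, green, red); there is no depth.
- camera_params(name): a dict with "camera_matrix" (3x3 intrinsics, pixels), "R" (3x3) and "t" (3): a world point X has camera coordinates R X + t. Camera axes: x right, y down, z forward; pixel columns grow to the right and rows downward; lengths in m; the calibration is good to about 2 mm. The wrist camera is an equidistant fisheye: a pixel r from the principal point sees the ray r / f radians off the axis. A picture is of the moment at which its call begins: read the wrist's pose just before it. camera_params takes no time and is no camera call; for the wrist camera it gives the pose at the moment of the call.
- finish_job(): hands the job in, once; it reports no verdict.
The state is a dict: "time": time; "q": joint angles; "qd": joint speeds; "joint_torque": joint torques, N m; "ee_pos": TCP position; "tcp_rot": TCP orientation; "contact_force": force on the tool from outside, world axes, zero at the start; "torque": the same for the moment, N m; "finger_gap": opening from 0.0 (shut) to 1.0 (fully open).
Only numpy, scipy, OpenCV 4.12 (cv2) and the standard library are available. Lean on these libraries where they do the work, as an engineer would, in place of code of your own. Each camera call takes 0.05 s, during which the arm holds its last target. There are 200 camera calls.

TASK

Take all the charged battery packs off the charger and slide each one fully home into a pocket of the blue totes, any pockets you like. Then stack all three totes squarely on the black transport base, turning each one end for end to the tote below it so that it stands on that tote's shoulders instead of nesting down onto the packs. Leave the other things on the bench alone.

Things in the scene. Friction and masses are not known exactly. Their poses are not given: they have to be found in the camera images.
- tote1_c (a point): Centre, half-way up, of a blue open stack-nest tote, one of three alike, upright on the bench. 180 mm long (x) x 116 wide (y) at the rim x 88 high, 0.32 kg empty. Rim band upright, 30 mm high, walls 3 mm; below it the walls slope in to a foot 162 x 98. Shoulders: see tote2_c. Hand grips: see tote3_c.
- tote2_c (a point): Tote like tote1. Inside the +x end wall are two shoulders (y = +-32 mm, 16 wide), inside the -x end one in the middle (24 wide); tops 10 mm below the rim. Same facing: the upper tote's recessed ends let it sink past them and nest, 15 to 30 mm too low. Yaw differing by pi: it stands on them, 78 mm above the lower tote, inside its rim with 6 mm play.
- tote3_c (a point): Tote like tote1. The middle of each long side is a thickened upright hand grip, 60 mm long, from the rim down 28 mm, 8 mm thick in all, mid-plane at y = +-59 mm, rim top 44 mm above this point: pinch it from above, one finger inside. It is clear inside there, between the packs, above the insert (30 mm from the underside).
- tote1_pocket1 (a point): Pocket of tote1 at x = +34 mm: where a pack's centre lies when home, 13 mm below the tote's centre; axes as the tote's. Pocket 25 (x) x 81 (y) mm, across the tote, 3 mm lead-in, mouth 30 mm above the underside; the pack enters 27 mm deep, its top then 29 mm above the mouth and 29 mm below the rim. Free beside it: 25 mm to the shoulders, 46 mm to the other pack.
- tote1_pocket2 (a point): Pocket of tote1 at x = -34 mm: where a pack's centre lies when home, 13 mm below the tote's centre; axes as the tote's. Pocket 25 (x) x 81 (y) mm, across the tote, 3 mm lead-in, mouth 30 mm above the underside; the pack enters 27 mm deep, its top then 29 mm above the mouth and 29 mm below the rim. Free beside it: 25 mm to the shoulders, 46 mm to the other pack.
- tote2_pocket1 (a point): Pocket of tote2 at x = +34 mm: where a pack's centre lies when home, 13 mm below the tote's centre; axes as the tote's. Pocket 25 (x) x 81 (y) mm, across the tote, 3 mm lead-in, mouth 30 mm above the underside; the pack enters 27 mm deep, its top then 29 mm above the mouth and 29 mm below the rim. Free beside it: 25 mm to the shoulders, 46 mm to the other pack.
- tote2_pocket2 (a point): Pocket of tote2 at x = -34 mm: where a pack's centre lies when home, 13 mm below the tote's centre; axes as the tote's. Pocket 25 (x) x 81 (y) mm, across the tote, 3 mm lead-in, mouth 30 mm above the underside; the pack enters 27 mm deep, its top then 29 mm above the mouth and 29 mm below the rim. Free beside it: 25 mm to the shoulders, 46 mm to the other pack.
- tote3_pocket1 (a point): Pocket of tote3 at x = +34 mm: where a pack's centre lies when home, 13 mm below the tote's centre; axes as the tote's. Pocket 25 (x) x 81 (y) mm, across the tote, 3 mm lead-in, mouth 30 mm above the underside; the pack enters 27 mm deep, its top then 29 mm above the mouth and 29 mm below the rim. Free beside it: 25 mm to the shoulders, 46 mm to the other pack.
- tote3_pocket2 (a point): Pocket of tote3 at x = -34 mm: where a pack's centre lies when home, 13 mm below the tote's centre; axes as the tote's. Pocket 25 (x) x 81 (y) mm, across the tote, 3 mm lead-in, mouth 30 mm above the underside; the pack enters 27 mm deep, its top then 29 mm above the mouth and 29 mm below the rim. Free beside it: 25 mm to the shoulders, 46 mm to the other pack.
- pack1_c (a point): Centre of a black battery pack, a flat block 22 mm thick (x) x 78 wide (y) x 56 high (z), 0.15 kg, the same either way round. At first it stands upright in a charger bay, the upper 38 mm showing; 34 mm or more free between packs, bays 56 mm apart across their thickness. None if absent (three to five are there).
- pack2_c (a point): Centre of a black battery pack, a flat block 22 mm thick (x) x 78 wide (y) x 56 high (z), 0.15 kg, the same either way round. At first it stands upright in a charger bay, the upper 38 mm showing; 34 mm or more free between packs, bays 56 mm apart across their thickness. None if absent (three to five are there).
- pack3_c (a point): Centre of a black battery pack, a flat block 22 mm thick (x) x 78 wide (y) x 56 high (z), 0.15 kg, the same either way round. At first it stands upright in a charger bay, the upper 38 mm showing; 34 mm or more free between packs, bays 56 mm apart across their thickness. None if absent (three to five are there).
- pack4_c (a point): Centre of a black battery pack, a flat block 22 mm thick (x) x 78 wide (y) x 56 high (z), 0.15 kg, the same either way round. At first it stands upright in a charger bay, the upper 38 mm showing; 34 mm or more free between packs, bays 56 mm apart across their thickness. None if absent (three to five are there).
- pack5_c (a point): Centre of a black battery pack, a flat block 22 mm thick (x) x 78 wide (y) x 56 high (z), 0.15 kg, the same either way round. At first it stands upright in a charger bay, the upper 38 mm showing; 34 mm or more free between packs, bays 56 mm apart across their thickness. None if absent (three to five are there).
- base_c (a point): Centre of the deck of the black transport base, a fixed shallow skid 190 (x) x 126 (y) mm; deck 22 mm above the bench inside a rim 12 mm high, 174 x 110 inside. A tote's foot goes inside the rim with 6 mm play, long side along the base's x, either end first.
- charger: Five-bay charger fixed to the bench, 100 (x) x 268 (y) x 26 mm high; origin under its centre. Packs stand in a row along its y, 8 mm above the bench, 18 mm deep in the bays with 2 mm play; lift them straight up.
- post_stand: Black post 120 mm high on a round foot 64 mm across; origin under its foot. A bystander: leave it alone.
- tape_roll: Roll of dark tape lying flat, 90 mm across, 24 high; origin under its centre. A bystander: leave it alone.
- driver: Screwdriver lying on the bench; origin under its middle. A bystander: leave it alone.
- sensor_head: Black cylindrical sensor head 160 mm long, 110 high, lying on its foot; origin under it. A bystander: leave it alone.
Not all that is in view belongs to the job. Leave any yellow look-alike of the part that bears tote2_c alone.

How it is judged:
By the outcome, as a careful person would: the job done as asked, in the order asked, and still so for the second after the job is handed in, with the robot touching nothing.
Of pack1, pack2, pack3, pack4, pack5 only 3 to 5 are there at a start; the rules pass over those that are not, and their reading is None.
At some moment in a run one of tote1, tote2, tote3 may be knocked a few centimetres aside while the robot is not near it.
It also fails if it takes over 210 s, if anything falls off the work surface, if the arm or the gripper's body presses on something with over 40 N, if the wrist force passes 120 N, or if a joint passes its speed limit or range.

## Working session

There is one attempt and no reset: what is moved stays moved. The work goes in short steps, Python scripts to look and compute and a shell command to move; the robot and the scene stay as the last step left them, time stands still between calls to the robot, and variables do not carry over. Pictures are saved under pics/ and viewed, about 12 in all and at most 16, crops included, and the job is handed in when it is done.

```bash
mkdir -p pics; ls
python3 - <<'E'
from rig import *
import cv2,numpy as np
s=state();print({k:np.round(v,3).tolist() for k,v in s.items()})
try: print(grip_point_offset)
except Exception as e: print(e)
for n in("scene","side","wrist"):
    im=snapshot(n);cv2.imwrite(f"pics/{n}0.png",im);p=camera_params(n);print(n,{k:np.round(v,3).tolist() if not isinstance(v,str) else v for k,v in p.items()})
E
```

```text
pics
{'time': 0.0, 'q': [-1.14, 0.333, -0.065, 1.461, 0.022, 1.35, -0.088], 'qd': [0.001, 0.0, 0.001, 0.001, -0.002, -0.0, -0.0], 'joint_torque': [-0.001, -62.326, 0.024, -38.99, -0.061, 0.04, 0.0], 'ee_pos': [0.274, 0.561, 0.222], 'tcp_rot': [-0.0, 0.225, 0.974, -0.001], 'contact_force': [0.45, 0.395, -0.62], 'torque': [-0.025, -0.013, -0.007], 'finger_gap': 1.003}
0.0187
scene {'camera_matrix': [[512.665, 0.0, 314.401], [0.0, 512.665, 239.909], [0.0, 0.0, 1.0]], 'R': [[-0.253, 0.968, -0.001], [0.818, 0.213, -0.534], [-0.516, -0.136, -0.846]], 't': [0.118, -0.354, 1.86]}
side {'camera_matrix': [[560.277, 0.0, 320.283], [0.0, 560.277, 233.777], [0.0, 0.0, 1.0]], 'R': [[0.995, -0.095, 0.001], [-0.067, -0.71, -0.701], [0.067, 0.698, -0.713]], 't': [-0.453, 0.05, 1.517]}
wrist {'camera_matrix': [[371.648, 0.0, 320.087], [0.0, 371.648, 239.496], [0.0, 0.0, 1.0]], 'R': [[0.439, 0.899, -0.0], [0.867, -0.423, 0.264], [0.237, -0.116, -0.965]], 't': [-0.624, -0.03, 0.389]}
```

View pics/scene0.png

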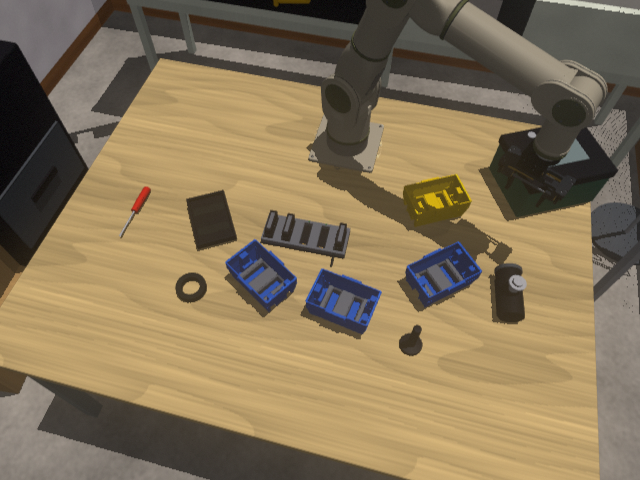

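View pics/side0.png

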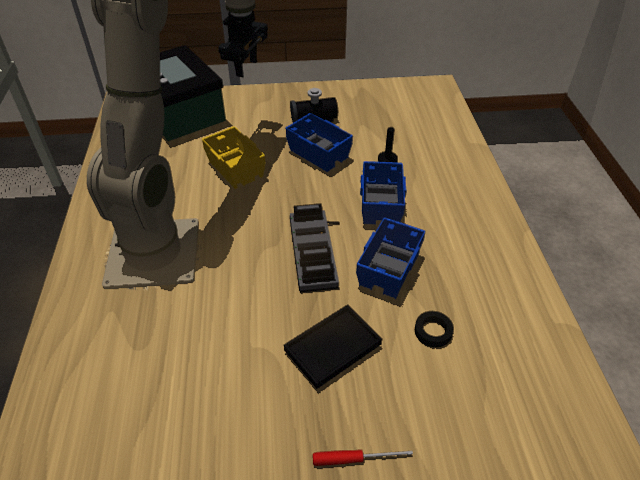

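Three packs are on the charger: bays 1, 2 and 5 in the scene view, near pixels (270,222), (288,224) and (341,234). The blue totes are at about (262,275), (344,300) and (443,273), and the base is at (211,219).

```bash
cat > h.py <<'E'
from rig import *
import cv2,numpy as np
from scipy.optimize import minimize
from scipy.spatial.transform import Rotation as Rn
def proj(p,n,X):
    c=np.atleast_2d(X)@np.array(p["R"]).T+np.array(p["t"]);K=np.array(p["camera_matrix"])
    if n=="wrist":
        r=np.hypot(c[:,0],c[:,1]);th=np.arctan2(r,c[:,2]);m=c[:,:2]/np.maximum(r,1e-9)[:,None]*th[:,None]
    else: m=c[:,:2]/c[:,2:]
    return m*K[0,0]+K[:2,2]
def ray(p,n,uv):
    K=np.array(p["camera_matrix"]);m=(np.array(uv,float)-K[:2,2])/K[0,0]
    if n=="wrist": r=np.linalg.norm(m)+1e-9;d=np.r_[m/r*np.sin(r),np.cos(r)]
    else: d=np.r_[m,1]
    R=np.array(p["R"]);return -R.T@np.array(p["t"]),R.T@d
def atz(p,n,uv,z):
    o,d=ray(p,n,uv);return o+d*(z-o[2])/d[2]
def box(lx,ly,z0,z1):return np.array([[a*lx/2,b*ly/2,z] for a in(-1,1) for b in(-1,1) for z in(z0,z1)])
TOTE=np.vstack([box(180,116,58,88),box(162,98,0,1),box(60,126,60,88)])/1000
BASE=box(190,126,0,34)/1000
def place(P,v,z=0):
    c,s=np.cos(v[2]),np.sin(v[2]);return np.c_[P[:,0]*c-P[:,1]*s+v[0],P[:,0]*s+P[:,1]*c+v[1],P[:,2]+z]
def hull(a):return cv2.convexHull(a.astype(np.float32))
def fit(P,obs,v0,z=0):
    """obs: list of (params,name,observed hull)."""
    def cost(v):
        J=0
        for p,n,h in obs:
            m=hull(proj(p,n,place(P,v,z)));i,_=cv2.intersectConvexConvex(m,h)
            J+=1-i/(cv2.contourArea(m)+cv2.contourArea(h)-i)
        return J/len(obs)
    r=minimize(cost,v0,method="Nelder-Mead",options=dict(initial_simplex=np.array(v0)+np.array([[0,0,0],[.03,0,0],[0,.03,0],[0,0,.3]]),xatol=1e-4,fatol=1e-5,maxiter=400))
    return r.x,r.fun
def blue(im):
    h=cv2.cvtColor(im,cv2.COLOR_BGR2HSV);return cv2.inRange(h,(105,120,35),(130,255,255))
def comps(mask,amin=400):
    mask=cv2.morphologyEx(mask,cv2.MORPH_OPEN,np.ones((2,2)))
    cs,_=cv2.findContours(mask,cv2.RETR_EXTERNAL,cv2.CHAIN_APPROX_NONE)
    return [c[:,0] for c in cs if cv2.contourArea(c)>amin]
def totes(views=("scene","side"),v=True):
    V=[(camera_params(n),n,comps(blue(snapshot(n)))) for n in views];out=[]
    p,n,cs=V[0]
    for c in cs:
        g=atz(p,n,c.mean(0),.05);obs=[(p,n,hull(c))]
        for p2,n2,cs2 in V[1:]:
            if cs2:
                u=proj(p2,n2,[[g[0],g[1],.05]])[0];k=min(cs2,key=lambda q:np.linalg.norm(q.mean(0)-u))
                if np.linalg.norm(k.mean(0)-u)<25: obs.append((p2,n2,hull(k)))
        b=min((fit(TOTE,obs,[g[0],g[1],y]) for y in(0,.8,1.57,2.4)),key=lambda r:r[1])
        print("tote",np.round(c.mean(0)),len(obs),np.round(b[0],4),"deg",round(np.degrees(b[0][2]),1),"cost",round(b[1],3));out.append(b[0])
    return out
def to(x,y,z,yaw):
    """shift (cm, tool axes) and turn (deg) to bring TCP, tool down, with tool Y axis along world yaw (rad; mod pi)"""
    s=state();w=np.array(s["tcp_rot"]);R=Rn.from_quat(w[[1,2,3,0]]);best=None
    for k in(0,np.pi):
        a=yaw+k;Y=np.array([np.cos(a),np.sin(a),0]);Z=np.array([0,0,-1.]);M=Rn.from_matrix(np.c_[np.cross(Y,Z),Y,Z])
        rv=np.degrees((R.inv()*M).as_rotvec())
        print(" shift",np.round(R.inv().apply(np.array([x,y,z])-s["ee_pos"])*100,2),"turn",np.round(rv,1))
E
python3 - <<'E'
from h import *
totes()
P={n:(camera_params(n),n) for n in("scene","side")}
a=cv2.imread("pics/scene0.png");b=cv2.imread("pics/side0.png")
A=cv2.resize(a[180:350,170:490],(800,425),interpolation=3)
cv2.imwrite("pics/c1.png",A)
cv2.imwrite("pics/c2.png",cv2.resize(b[100:400,270:470],(400,600),interpolation=3))
# base hull by dark threshold
obs=[]
for n,im,u in(("scene",a,(211,219)),("side",b,(333,347))):
    g=cv2.cvtColor(im,cv2.COLOR_BGR2GRAY);m=cv2.inRange(g,0,60)
    c=[c for c in comps(m,800) if cv2.pointPolygonTest(c.reshape(-1,1,2),u,False)>0]
    if c: obs.append((P[n][0],n,hull(c[0])));print(n,cv2.boundingRect(c[0]))
g=atz(*P["scene"],(211,219),.02);print(g)
print("base",[ (np.round(r[0],4),round(r[1],3)) for r in (fit(BASE,obs,[g[0],g[1],y]) for y in(0,.8,1.57,2.4))])
for u in[(270,219),(288,221),(341,231)]: print(atz(*P["scene"],u,.05).round(3))
for u in[(411,347)]: print("post",atz(*P["scene"],u,0).round(3))
for u in[(191,288)]: print("tape",atz(*P["scene"],u,0.02).round(3))
for u in[(510,293)]: print("sens",atz(*P["scene"],u,0.05).round(3))
E
```

```text
scene (188, 192, 49, 58)
side (285, 306, 98, 88)
[ 0.45430948 -0.34889239  0.02      ]
base [(array([ 0.4521, -0.3536,  0.5845]), np.float64(0.083)), (array([ 0.4521, -0.3536,  0.5844]), np.float64(0.083)), (array([ 0.4521, -0.3536,  0.5844]), np.float64(0.083)), (array([ 0.4521, -0.3536,  3.726 ]), np.float64(0.083))]
[ 0.426 -0.156  0.05 ]
[ 0.419 -0.099  0.05 ]
[0.413 0.071 0.05 ]
post [0.712 0.345 0.   ]
tape [ 0.703 -0.318  0.02 ]
sens [0.499 0.591 0.05 ]
```

View pics/c1.png

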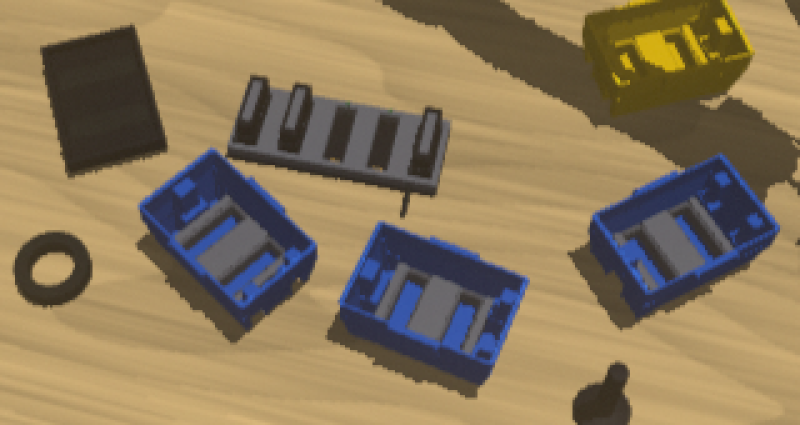

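Run:
```python
from h import *
a=cv2.imread("pics/scene0.png");h=cv2.cvtColor(a,cv2.COLOR_BGR2HSV)
for u in[(344,315),(350,322),(262,290),(443,295),(250,265)]: print(h[u[1],u[0]],a[u[1],u[0]])
g=cv2.cvtColor(a,cv2.COLOR_BGR2GRAY);print("wood/base gray",g[219,175],g[219,211],g[200,195],g[240,230])
b=blue(a);print(b.sum()/255,[len(c) for c in comps(b,50)])
P={n:camera_params(n) for n in("scene","side")}
A=a.copy()
cv2.polylines(A,[hull(proj(P["scene"],"scene",place(BASE,[.4521,-.3536,.5844]))).astype(int)],True,(0,255,0))
B=cv2.imread("pics/side0.png")
cv2.polylines(B,[hull(proj(P["side"],"side",place(BASE,[.4521,-.3536,.5844]))).astype(int)],True,(0,255,0))
cv2.imwrite("pics/d1.png",np.hstack([cv2.resize(A[170:270,170:290],(400,333)),cv2.resize(B[290:400,270:402],(400,333))]))
```

```text
[115  31 106] [106  95  93]
[123  72  67] [67 48 50]
[15 34 60] [52 56 60]
[120  65  63] [63 47 47]
[117  57  81] [81 65 63]
wood/base gray 158 48 46 48
2600.0 [123, 98, 116, 148, 111, 115, 76, 220]
```

View pics/d1.png

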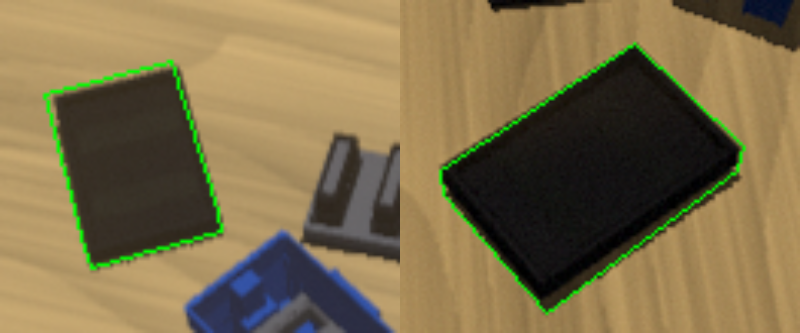

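The base outline fits both views. Next I'll loosen the blue mask so it takes in the shaded faces.

```bash
python3 - <<'E'
s=open('h.py').read()
i=s.index("def blue");j=s.index("def comps")
s=s[:i]+'''def blue(im):
    f=im.astype(int);m=((f[...,0]-f[...,1]>=12)&(f[...,0]-f[...,2]>=12)).astype(np.uint8)*255
    return cv2.morphologyEx(m,cv2.MORPH_CLOSE,np.ones((3,3)))
'''+s[j:]
open('h.py','w').write(s)
E
python3 - <<'E'
from h import *
T=totes()
P={n:camera_params(n) for n in("scene","side")};ims=[]
for n in P:
    im=snapshot(n)
    for v in T: cv2.polylines(im,[hull(proj(P[n],n,place(TOTE,v))).astype(int)],True,(0,255,0))
    ims.append(im)
cv2.imwrite("pics/d2.png",np.vstack([cv2.resize(ims[0][220:340,210:510],(750,300)),cv2.resize(ims[1][100:300,230:480],(375,300)).repeat(2,axis=1)]))
E
```

```text
tote [344. 301.] 1 [0.6492 0.1338 1.4069] deg 80.6 cost 0.03
tote [442. 274.] 2 [0.4887 0.3949 2.3073] deg 132.2 cost 0.046
tote [263. 275.] 1 [ 0.627  -0.1181  1.0122] deg 58.0 cost 0.021
```

View pics/d2.png

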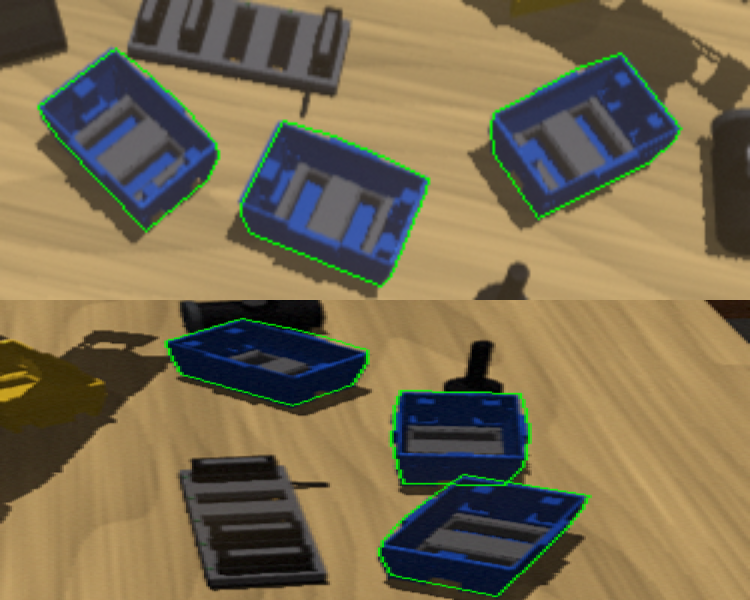

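Overlays match: tote A (0.627,-0.118, 58°), B (0.649,0.134, 81°) and C (0.489,0.395, 132°). The two-shoulder (+x) end is the right-hand end in the scene view for all three. Next is a near look above the charger.

```bash
python3 -c "
from h import *
to(.42,.0,.25,np.radians(93))"
```

```text
shift [-37.75 -44.09  -2.75] turn [  0.  -0. -29.]
 shift [-37.75 -44.09  -2.75] turn [ -0.  -0. 151.]
```

```bash
H='[-18.9,-22,-1.4]'; python3 -m jog '[[[-18.9,-22.0,-1.4],[0,0,0]],[[-18.9,-22.0,-1.4],[0,0,0]],[[-18.9,-22.0,-1.4],[0,0,0]],[[-18.9,-22.0,-1.4],[0,0,0]],[[-18.9,-22.0,-1.4],[0,0,0]]]'; python3 -m jog '[[[-18.9,-22.1,-1.4],[0,0,-29]],[[-18.9,-22.1,-1.4],[0,0,-29]],[[-18.9,-22.1,-1.4],[0,0,-29]],[[-18.9,-22.1,-1.4],[0,0,-29]],[[-18.9,-22.1,-1.4],[0,0,-29]],[[-18.9,-22.1,-1.4],[0,0,-29]],[[-18.9,-22.1,-1.4],[0,0,-29]]]'
python3 - <<'E'
from h import *
s=state();print(s["time"],s["ee_pos"],s["tcp_rot"])
im=snapshot("wrist");cv2.imwrite("pics/w1.png",im)
import pickle;pickle.dump(camera_params("wrist"),open("w1.pkl","wb"))
E
```

```text
time: 1.08
ee_pos: [0.3482, 0.2784, 0.237]
tcp_rot: [0.0, 0.226, 0.974, 0.0]
contact_force: [0.1, -0.2, 1.2]
finger_gap: 1.001
time: 1.95
ee_pos: [0.4203, 0.0001, 0.2506]
tcp_rot: [0.0, -0.026, 1.0, 0.0]
contact_force: [-0.5, 0.1, 0.6]
finger_gap: 1.003
1.95 [4.20307570e-01 1.33518141e-04 2.50590023e-01] [ 6.89743102e-05 -2.61873350e-02  9.99657015e-01  2.65356952e-04]
```

View pics/w1.png

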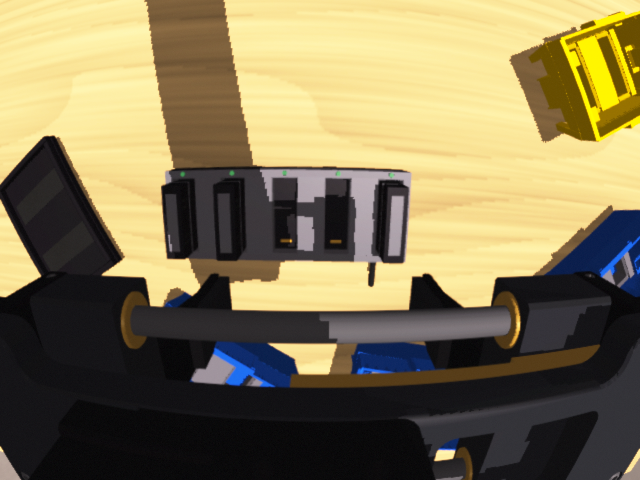

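The view confirms three packs, in the left, second-left and far-right bays. The charger corners are near (165,170), (409,170), (406,262) and (166,258).

Run:
```python
from h import *
import pickle
p=pickle.load(open("w1.pkl","rb"))
C=np.array([atz(p,"wrist",u,.026) for u in[(165,170),(409,170),(406,262),(166,258)]]);print(C.round(4))
c=C[:,:2].mean(0);d=(C[1]-C[0]+C[2]-C[3])[:2];yaw=np.arctan2(d[1],d[0])-np.pi/2;print("charger",c,np.degrees(yaw),np.linalg.norm(d)/2,np.linalg.norm((C[3]-C[0]+C[2]-C[1])[:2])/2)
im=cv2.imread("pics/w1.png")
v=[c[0],c[1],yaw]
cv2.polylines(im,[proj(p,"wrist",place(np.array([[50,134,26],[50,-134,26],[-50,-134,26],[-50,134,26]])/1e3,v)).astype(int).reshape(-1,1,2)],True,(0,255,0))
for k in(-112,-56,112):
    t=np.array([[39,k+11,64],[39,k-11,64],[-39,k-11,64],[-39,k+11,64]])/1e3
    print(k,place(np.array([[0,k/1e3,.036]]),v).round(4))
    cv2.polylines(im,[proj(p,"wrist",place(t,v)).astype(int).reshape(-1,1,2)],True,(0,0,255))
cv2.imwrite("pics/w1o.png",cv2.resize(im[150:290,140:430],None,fx=2.7,fy=2.7,interpolation=3))
```

```text
[[ 0.3828 -0.1713  0.026 ]
 [ 0.3719  0.0925  0.026 ]
 [ 0.4737  0.1     0.026 ]
 [ 0.4844 -0.1744  0.026 ]]
charger [ 0.42820697 -0.03829357] 2.300307101667285 0.2693173001205237 0.1017399128853025
-112 [[ 0.4327 -0.1502  0.036 ]]
-56 [[ 0.4305 -0.0942  0.036 ]]
112 [[0.4237 0.0736 0.036 ]]
```

View pics/w1o.png

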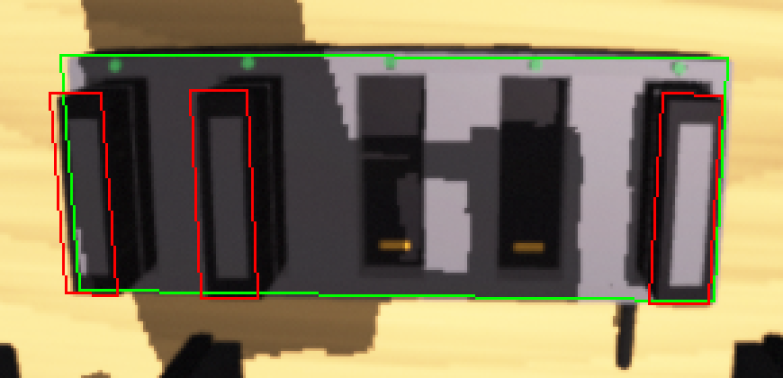

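The overlay agrees to about 2 mm: charger centre (0.428,-0.038), yaw 2.3°. I'll start with the right-hand pack.

```bash
python3 -c "
from h import *
print(np.round(state()['q'],2))
to(.4237,.0745,.040,np.radians(92.5))"
```

```text
[-0.65 -0.19  0.48  1.94  0.09  1.38  1.43]
 shift [-0.74  7.35 21.05] turn [0.  0.  0.6]
 shift [-0.74  7.35 21.05] turn [  -0.     0.  -179.4]
```

```bash
python3 -m jog '[[[-0.4,4.0,2],[0,0,0.6]],[[-0.74,7.35,5],[0,0,0.6]],[[-0.74,7.35,10],[0,0,0.6]],[[-0.74,7.35,14],[0,0,0.6]],[[-0.74,7.35,17],[0,0,0.6]],[[-0.74,7.35,19.5],[0,0,0.6]],[[-0.74,7.35,21],[0,0,0.6]],[[-0.74,7.35,21],[0,0,0.6]]]' 0.5 20
python3 -m jog '[[[0,0,0],[0,0,0]],[[0,0,0],[0,0,0]],[[0,0,0],[0,0,0]],[[0,0,0],[0,0,0]]]' 1 20
python3 -m jog '[[[0,0,-2],[0,0,0]],[[0,0,-5],[0,0,0]],[[0,0,-9],[0,0,0]],[[0,0,-12],[0,0,0]],[[0,0,-12],[0,0,0]]]'
```

```text
time: 3.0
ee_pos: [0.4233, 0.0739, 0.0399]
tcp_rot: [-0.001, -0.022, 1.0, -0.0]
contact_force: [-0.0, 0.3, -0.5]
finger_gap: 0.501
time: 3.5
ee_pos: [0.4243, 0.0737, 0.0411]
tcp_rot: [0.0, -0.021, 1.0, 0.0]
contact_force: [-0.3, 0.9, 5.3]
finger_gap: 0.256
time: 4.12
ee_pos: [0.4251, 0.0738, 0.1623]
tcp_rot: [0.002, -0.021, 1.0, 0.001]
contact_force: [0.6, 0.1, -1.2]
finger_gap: 0.251
```

```bash
python3 -c "
from h import *
to(.75,.06,.27,np.radians(92.5))"
python3 -m jog '[[[-6,0,-2],[0,0,0]],[[-12,0,-4],[0,0,0]],[[-18,0,-7],[0,0,0]],[[-24,-0.5,-10],[0,0,0]],[[-30,-1,-11],[0,0,0]],[[-32.5,-1.4,-11],[0,0,0]],[[-32.5,-1.4,-11],[0,0,0]],[[-32.5,-1.4,-11],[0,0,0]]]'
python3 - <<'E'
from h import *
import pickle
pickle.dump(camera_params("wrist"),open("w2.pkl","wb"));im=snapshot("wrist");cv2.imwrite("pics/w2.png",im)
totes(("scene","side"))
E
```

```text
shift [-32.44  -2.72 -10.66] turn [ 0.1  0.2 -0.1]
 shift [-32.44  -2.72 -10.66] turn [  0.3  -0.2 179.9]
time: 5.12
ee_pos: [0.7487, 0.0728, 0.269]
tcp_rot: [-0.001, -0.021, 1.0, -0.0]
contact_force: [0.1, -0.5, -1.0]
finger_gap: 0.251
tote [350. 308.] 1 [0.6488 0.1346 1.4021] deg 80.3 cost 0.308
tote [442. 274.] 2 [0.4888 0.3949 2.3059] deg 132.1 cost 0.044
tote [260. 277.] 1 [ 0.6277 -0.1189  1.0035] deg 57.5 cost 0.103
```

View pics/w2.png

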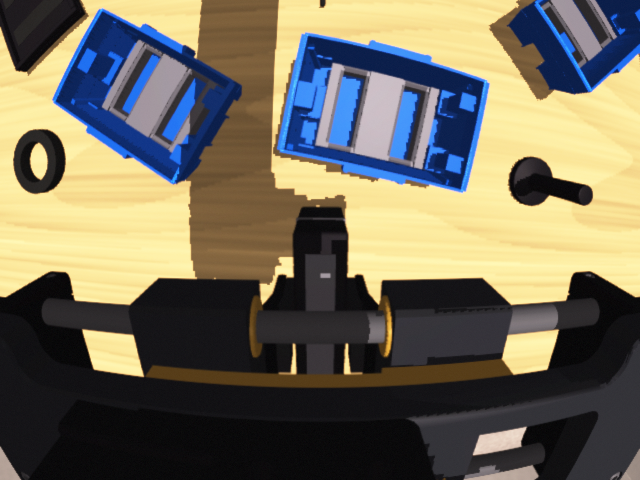

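Wrist view: B is fully in view (rim roughly (305,35)-(488,82)-(465,190)-(277,150)), and A is at upper left. The pack is held square. I'll fit both totes from this view.

```bash
cat >> h.py <<'E'
def wfit(im,p,guess,z=0,P=TOTE,draw=None,amin=1500):
    """fit totes in a wrist picture; guess: list of (x,y,yaw)"""
    cs=comps(blue(im),amin);r=[]
    for g in guess:
        u=proj(p,"wrist",[[g[0],g[1],z+.045]])[0];c=min(cs,key=lambda q:np.linalg.norm(cv2.boundingRect(q)[:2]+np.array(cv2.boundingRect(q)[2:])/2-u))
        b=fit(P,[(p,"wrist",hull(c))],list(g),z);print("wfit",np.round(b[0],4),"deg",round(np.degrees(b[0][2]),2),"cost",round(b[1],3),cv2.boundingRect(c));r.append(b[0])
        if draw is not None: cv2.polylines(draw,[hull(proj(p,"wrist",place(P,b[0],z))).astype(int)],True,(0,255,0))
    return r
def pocket(v,k):return place(np.array([[k*.034,0,0]]),v)[0,:2]
E
python3 - <<'E'
from h import *
import pickle
p=pickle.load(open("w2.pkl","rb"));im=cv2.imread("pics/w2.png");d=im.copy()
A,B=wfit(im,p,[(.627,-.118,1.01),(.649,.134,1.405)],draw=d)
for v in(A,B):
    for k in(1,-1):
        q=place(np.array([[k*34+a*12.5,b*40.5,30] for a,b in((1,1),(1,-1),(-1,-1),(-1,1))])/1e3,v)
        cv2.polylines(d,[proj(p,"wrist",q).astype(int).reshape(-1,1,2)],True,(0,0,255))
    q=place(np.array([[a*90,b*58,88] for a,b in((1,1),(1,-1),(-1,-1),(-1,1))])/1e3,v)
    cv2.polylines(d,[proj(p,"wrist",q).astype(int).reshape(-1,1,2)],True,(0,255,255))
cv2.imwrite("pics/w2o.png",cv2.resize(d[0:200,40:500],None,fx=1.7,fy=1.7,interpolation=3))
print(pocket(B,1),pocket(B,-1));q=pocket(B,-1);to(q[0],q[1],.12,B[2])
E
```

```text
wfit [ 0.6238 -0.1172  1.0202] deg 58.45 cost 0.021 (53, 9, 190, 176)
wfit [0.6452 0.1294 1.4095] deg 80.76 cost 0.041 (278, 33, 213, 161)
[0.65067842 0.16298964] [0.63975591 0.09587259]
 shift [10.78  2.68 15.1 ] turn [ 0.   0.  11.7]
 shift [10.78  2.68 15.1 ] turn [-0.000e+00  1.000e-01 -1.683e+02]
```

View pics/w2o.png

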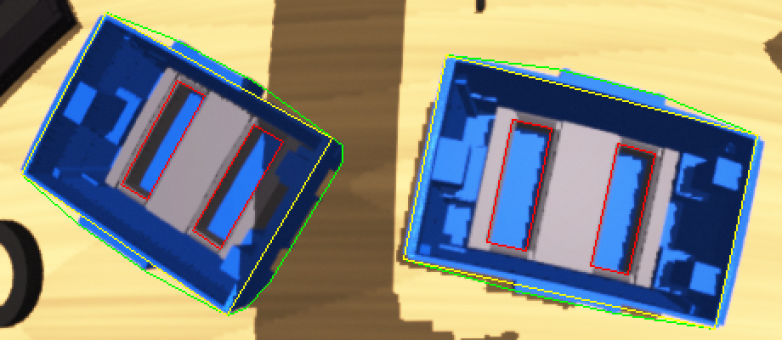

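Run:
```python
from h import *
import pickle
p=pickle.load(open("w2.pkl","rb"));im=cv2.imread("pics/w2.png");s=state()
R=Rn.from_quat(np.array(s["tcp_rot"])[[1,2,3,0]])
for dx in(-.004,0,.004):
    for z in(.032,-.024): print(dx,z,[proj(p,"wrist",R.apply([.039+dx,y,z])+s["ee_pos"]).round(1).tolist() for y in(-.011,.011)])
g=cv2.cvtColor(im,cv2.COLOR_BGR2GRAY);print(g[198:270:1,310].tolist());print(g[198:245,338].tolist());print(g[215,285:360].tolist());print(g[245,285:360].tolist())
```

```text
-0.004 0.032 [[[299.9, 213.0]], [[341.8, 213.0]]]
-0.004 -0.024 [[[292.1, 241.5]], [[350.1, 241.4]]]
0 0.032 [[[299.8, 205.5]], [[341.9, 205.5]]]
0 -0.024 [[[291.9, 231.3]], [[350.3, 231.2]]]
0.004 0.032 [[[299.7, 198.0]], [[341.9, 197.9]]]
0.004 -0.024 [[[291.7, 220.9]], [[350.5, 220.8]]]
[228, 213, 127, 97, 93, 90, 93, 88, 64, 29, 12, 10, 16, 8, 10, 10, 13, 9, 14, 31, 45, 30, 13, 10, 12, 13, 11, 10, 12, 9, 9, 9, 11, 12, 11, 13, 14, 13, 15, 15, 14, 17, 17, 14, 14, 15, 15, 15, 16, 16, 17, 16, 15, 15, 16, 17, 42, 54, 57, 55, 57, 57, 57, 56, 57, 58, 57, 58, 59, 57, 58, 59]
[94, 97, 96, 94, 95, 93, 92, 91, 72, 41, 17, 11, 13, 11, 12, 11, 11, 13, 12, 28, 60, 60, 33, 15, 10, 13, 13, 11, 14, 12, 11, 11, 12, 16, 19, 27, 37, 43, 45, 47, 47, 43, 22, 14, 15, 14, 14]
[94, 94, 94, 94, 94, 94, 94, 94, 94, 94, 93, 92, 89, 68, 24, 11, 11, 11, 11, 11, 12, 11, 13, 10, 11, 9, 11, 12, 9, 8, 13, 12, 9, 11, 12, 13, 13, 11, 12, 11, 13, 15, 11, 13, 11, 11, 13, 12, 11, 13, 11, 12, 11, 13, 12, 12, 11, 19, 57, 110, 204, 233, 235, 236, 235, 236, 236, 236, 236, 236, 236, 236, 236, 236, 236]
[95, 95, 94, 94, 95, 95, 94, 65, 27, 15, 13, 15, 14, 16, 14, 15, 14, 16, 15, 13, 14, 16, 16, 14, 15, 15, 14, 16, 14, 16, 14, 14, 14, 16, 12, 15, 28, 42, 43, 44, 43, 44, 44, 45, 43, 42, 31, 17, 13, 14, 16, 14, 15, 13, 15, 16, 15, 15, 14, 14, 13, 18, 58, 159, 228, 231, 232, 232, 232, 232, 232, 232, 232, 233, 233]
```

Relative to the gripper the held pack is within about 1 mm of centre. Moving above B's −x pocket.

```bash
python3 -m jog '[[[5.4,1.2,3],[0,0,6]],[[10.77,2.73,5],[0,0,11.7]],[[10.77,2.73,9],[0,0,11.7]],[[10.77,2.73,14],[0,0,11.7]],[[10.77,2.73,17],[0,0,11.7]],[[10.77,2.73,19],[0,0,11.7]],[[10.77,2.73,19.5],[0,0,11.7]],[[10.77,2.73,19.5],[0,0,11.7]]]'
python3 -c "
from h import *
to(.640,.0964,.066,np.radians(80.8))"
```

```text
time: 6.28
ee_pos: [0.641, 0.096, 0.0765]
tcp_rot: [0.001, 0.081, 0.997, 0.0]
contact_force: [0.4, 0.3, -0.9]
finger_gap: 0.252
 shift [0.1  0.02 1.05] turn [ 0.   0.1 -0.1]
 shift [0.1  0.02 1.05] turn [ 1.000e-01 -1.000e-01  1.799e+02]
```

```bash
python3 -m jog '[[[0.1,0,0.6],[0,0,0]],[[0.1,0,1.2],[0,0,0]],[[0.1,0,1.6],[0,0,0]],[[0.1,0,1.9],[0,0,0]],[[0.1,0,1.9],[0,0,0]]]'
```

```text
time: 6.9
ee_pos: [0.6394, 0.096, 0.0563]
tcp_rot: [-0.0, 0.081, 0.997, -0.0]
contact_force: [-0.1, -0.1, -0.6]
finger_gap: 0.251
```

It has entered cleanly. Now seat it, open a little, and rise.

```bash
python3 -m jog '[[[0,0,0.5],[0,0,0]],[[0,0,1.0],[0,0,0]],[[0,0,1.5],[0,0,0]],[[0,0,1.9],[0,0,0]],[[0,0,2.15],[0,0,0]],[[0,0,2.15],[0,0,0]]]'
```

```text
time: 7.65
ee_pos: [0.6396, 0.0963, 0.0361]
tcp_rot: [-0.0, 0.081, 0.997, 0.0]
contact_force: [-7.3, 0.3, 10.5]
finger_gap: 0.25
```

```bash
python3 -m jog '[[[0,0,0],[0,0,0]],[[0,0,0],[0,0,0]],[[0,0,0],[0,0,0]]]' 0.6
python3 -m jog '[[[0,0,-3],[0,0,0]],[[0,0,-8],[0,0,0]],[[0,0,-13],[0,0,0]],[[0,0,-14],[0,0,0]],[[0,0,-14],[0,0,0]]]'
python3 -c "
from h import *
to(.4305,-.0925,.041,np.radians(92.5))"
```

```text
time: 8.02
ee_pos: [0.6396, 0.0962, 0.0349]
tcp_rot: [0.0, 0.081, 0.997, 0.0]
contact_force: [0.1, 1.3, -0.9]
finger_gap: 0.392
time: 8.65
ee_pos: [0.6397, 0.0961, 0.1752]
tcp_rot: [0.0, 0.081, 0.997, 0.0]
contact_force: [-0.3, 1.3, -1.0]
finger_gap: 0.399
 shift [ 17.61 -22.    13.39] turn [  0.    0.  -11.8]
 shift [ 17.61 -22.    13.39] turn [ 1.000e-01 -0.000e+00  1.682e+02]
```

```bash
python3 -m jog '[[[17.61,-22,0],[0,0,-11.8]],[[17.61,-22,0],[0,0,-11.8]],[[17.61,-22,0],[0,0,-11.8]],[[17.61,-22,0],[0,0,-11.8]],[[17.61,-22,1],[0,0,-11.8]],[[17.61,-22,5],[0,0,-11.8]],[[17.61,-22,7],[0,0,-11.8]],[[17.61,-22,7],[0,0,-11.8]]]' 0.5
python3 -c "
from h import *
to(.4305,-.0925,.041,np.radians(92.5))"
```

```text
time: 9.65
ee_pos: [0.4282, -0.0926, 0.1029]
tcp_rot: [-0.002, -0.022, 1.0, -0.0]
contact_force: [-0.2, -0.1, 0.7]
finger_gap: 0.498
 shift [-0.26  0.    6.19] turn [-0.  -0.3 -0. ]
 shift [-0.26  0.    6.19] turn [-4.0e-01  1.0e-01  1.8e+02]
```

```bash
python3 -m jog '[[[-0.2,0,2],[0,0,0]],[[-0.2,0,4],[0,0,0]],[[-0.2,0,5.5],[0,0,0]],[[-0.2,0,6.3],[0,0,0]],[[-0.2,0,6.3],[0,0,0]]]'
python3 -m jog '[[[0,0,0],[0,0,0]],[[0,0,0],[0,0,0]],[[0,0,0],[0,0,0]],[[0,0,0],[0,0,0]]]' 1 20
python3 -m jog '[[[0,0,-2],[0,0,0]],[[0,0,-5],[0,0,0]],[[0,0,-9],[0,0,0]],[[0,0,-14],[0,0,0]],[[0,0,-16],[0,0,0]],[[0,0,-16],[0,0,0]]]'
python3 -c "
from h import *
to(.73,-.16,.25,np.radians(92.5))"
```

```text
time: 10.28
ee_pos: [0.432, -0.0926, 0.0419]
tcp_rot: [-0.0, -0.022, 1.0, -0.0]
contact_force: [0.4, -0.5, 1.0]
finger_gap: 0.501
time: 10.78
ee_pos: [0.4324, -0.0925, 0.0423]
tcp_rot: [0.0, -0.022, 1.0, 0.0]
contact_force: [-1.2, 0.4, 2.7]
finger_gap: 0.249
time: 11.52
ee_pos: [0.4328, -0.0925, 0.2029]
tcp_rot: [0.001, -0.022, 1.0, 0.0]
contact_force: [-0.2, 0.2, -2.0]
finger_gap: 0.25
 shift [-29.41  -8.04  -4.65] turn [0.  0.1 0. ]
 shift [-29.41  -8.04  -4.65] turn [-2.0e-01  1.0e-01 -1.8e+02]
```

```bash
python3 -m jog '[[[-6,-1.5,-1],[0,0,8]],[[-12,-3.5,-2],[0,0,16]],[[-18,-5,-3],[0,0,26]],[[-24,-7,-4],[0,0,34]],[[-28.4,-9.4,-4.6],[0,0,34]],[[-28.4,-9.4,-4.6],[0,0,34]],[[-28.4,-9.4,-4.6],[0,0,34]]]'
cat > look.py <<'E'
from h import *
import sys,pickle
# look.py name x y yawdeg [z]
n=sys.argv[1];g=[float(a) for a in sys.argv[2:5]];g[2]=np.radians(g[2]);z=float(sys.argv[5]) if len(sys.argv)>5 else 0
s=state();p=camera_params("wrist");im=snapshot("wrist");cv2.imwrite(f"pics/{n}.png",im);pickle.dump((s,p),open(n+".pkl","wb"));d=im.copy()
v=wfit(im,p,[g],z,draw=d)[0]
for k in(1,-1):
    q=place(np.array([[k*34+a*12.5,b*40.5,30] for a,b in((1,1),(1,-1),(-1,-1),(-1,1))])/1e3,v,z)
    cv2.polylines(d,[proj(p,"wrist",q).astype(int).reshape(-1,1,2)],True,(0,0,255));print("pocket",k,pocket(v,k).round(4))
q=place(np.array([[a*90,b*58,88] for a,b in((1,1),(1,-1),(-1,-1),(-1,1))])/1e3,v,z)
cv2.polylines(d,[proj(p,"wrist",q).astype(int).reshape(-1,1,2)],True,(0,255,255))
u=proj(p,"wrist",[[v[0],v[1],z+.05]])[0].astype(int);x0,y0=max(0,min(u[0]-160,320)),max(0,min(u[1]-120,240))
cv2.imwrite(f"pics/{n}o.png",cv2.resize(d[y0:y0+240,x0:x0+320],None,fx=2,fy=2,interpolation=3));print("crop origin",x0,y0,"x2; time",s["time"],"ee",s["ee_pos"])
E
python3 look.py A1 .624 -.117 58.4
```

```text
time: 12.4
ee_pos: [0.7191, -0.1746, 0.2459]
tcp_rot: [-0.001, 0.272, 0.962, -0.0]
contact_force: [-0.5, 1.3, -2.8]
finger_gap: 0.252
wfit [ 0.6243 -0.1189  1.0216] deg 58.53 cost 0.035 (212, 28, 214, 145)
pocket 1 [ 0.6421 -0.0899]
pocket -1 [ 0.6066 -0.1479]
crop origin 158 0 x2; time 12.4 ee [ 0.71914333 -0.17457629  0.24591495]
```

View pics/A1o.png

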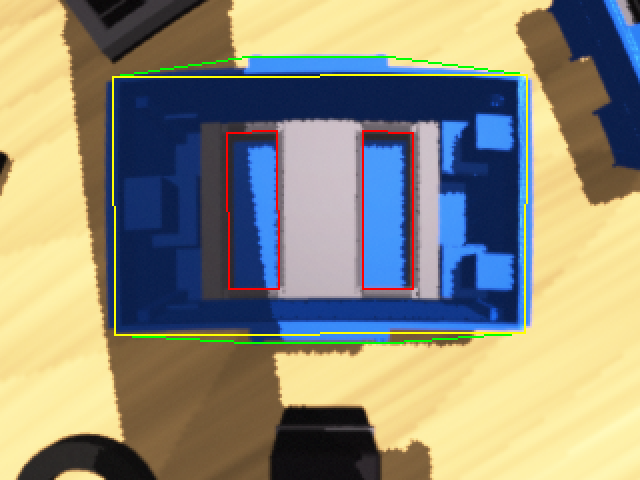

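The fit overlay on A is within about 1 mm: both pocket rectangles sit on the pockets in the crop. Inserting at pocket +x.

```bash
python3 -c "
from h import *
to(.6421,-.0899,.0375,np.radians(58.5))"
```

```text
shift [10.93  3.14 20.97] turn [-0.  -0.1 -0. ]
 shift [10.93  3.14 20.97] turn [-1.0e-01  0.0e+00  1.8e+02]
```

```bash
python3 -m jog '[[[5,1.5,1],[0,0,0]],[[10.93,3.14,3],[0,0,0]],[[10.93,3.14,8],[0,0,0]],[[10.93,3.14,13],[0,0,0]],[[10.93,3.14,15.5],[0,0,0]],[[10.93,3.14,16.5],[0,0,0]],[[10.93,3.14,16.7],[0,0,0]],[[10.93,3.14,16.7],[0,0,0]]]'
python3 -c "
from h import *
to(.6421,-.0899,.0375,np.radians(58.5))"
```

```text
time: 13.45
ee_pos: [0.6438, -0.0901, 0.0824]
tcp_rot: [0.001, 0.271, 0.962, 0.0]
contact_force: [0.5, -0.2, -1.7]
finger_gap: 0.253
 shift [ 0.16 -0.07  4.49] turn [0.1 0.1 0. ]
 shift [ 0.16 -0.07  4.49] turn [-1.0e-01  1.0e-01 -1.8e+02]
```

```bash
python3 -m jog '[[[0.15,-0.07,0.6],[0,0,0]],[[0.15,-0.07,1.3],[0,0,0]],[[0.15,-0.07,2.0],[0,0,0]],[[0.15,-0.07,2.7],[0,0,0]],[[0.15,-0.07,2.7],[0,0,0]]]'
python3 -m jog '[[[0,0,0.5],[0,0,0]],[[0,0,1.0],[0,0,0]],[[0,0,1.4],[0,0,0]],[[0,0,1.75],[0,0,0]],[[0,0,1.8],[0,0,0]],[[0,0,1.8],[0,0,0]]]'
```

```text
time: 14.08
ee_pos: [0.6411, -0.09, 0.0532]
tcp_rot: [-0.001, 0.271, 0.962, -0.0]
contact_force: [-0.1, 0.2, -0.7]
finger_gap: 0.249
time: 14.82
ee_pos: [0.6417, -0.0901, 0.0374]
tcp_rot: [0.0, 0.272, 0.962, 0.0]
contact_force: [-5.3, 1.4, 13.4]
finger_gap: 0.252
```

```bash
python3 -m jog '[[[0,0,0],[0,0,0]],[[0,0,0],[0,0,0]],[[0,0,0],[0,0,0]]]' 0.6
python3 -m jog '[[[0,0,-3],[0,0,0]],[[0,0,-8],[0,0,0]],[[0,0,-13],[0,0,0]],[[0,0,-14],[0,0,0]],[[0,0,-14],[0,0,0]]]'
python3 -c "
from h import *
to(.433,-.1485,.042,np.radians(92.5))"
```

```text
time: 15.2
ee_pos: [0.6416, -0.09, 0.0359]
tcp_rot: [-0.0, 0.271, 0.962, -0.0]
contact_force: [0.1, 0.1, 0.2]
finger_gap: 0.39
time: 15.82
ee_pos: [0.6418, -0.0899, 0.1761]
tcp_rot: [0.0, 0.271, 0.962, 0.0]
contact_force: [-0.0, -1.1, -0.4]
finger_gap: 0.402
 shift [ 14.75 -15.91  13.39] turn [  0.   0. -34.]
 shift [ 14.75 -15.91  13.39] turn [ 1.00e-01 -0.00e+00  1.46e+02]
```

```bash
python3 -m jog '[[[5,-5,0],[0,0,-10]],[[9,-10,0],[0,0,-20]],[[13,-14,0],[0,0,-30]],[[14.75,-15.91,0],[0,0,-34]],[[14.75,-15.91,3],[0,0,-34]],[[14.75,-15.91,6],[0,0,-34]],[[14.75,-15.91,7],[0,0,-34]],[[14.75,-15.91,7],[0,0,-34]]]' 0.5
python3 -c "
from h import *
to(.4335,-.1485,.0415,np.radians(92.5))"
```

```text
time: 16.82
ee_pos: [0.432, -0.1485, 0.1054]
tcp_rot: [-0.001, -0.022, 1.0, -0.0]
contact_force: [0.4, 0.0, 0.3]
finger_gap: 0.504
 shift [-0.16  0.    6.39] turn [-0.  -0.1 -0. ]
 shift [-0.16  0.    6.39] turn [-2.0e-01  1.0e-01  1.8e+02]
```

```bash
python3 -m jog '[[[-0.1,0,2],[0,0,0]],[[-0.1,0,4],[0,0,0]],[[-0.1,0,5.7],[0,0,0]],[[-0.1,0,6.5],[0,0,0]],[[-0.1,0,6.5],[0,0,0]]]'
python3 -m jog '[[[0,0,0],[0,0,0]],[[0,0,0],[0,0,0]],[[0,0,0],[0,0,0]],[[0,0,0],[0,0,0]]]' 1 20
python3 -m jog '[[[0,0,-2],[0,0,0]],[[0,0,-5],[0,0,0]],[[0,0,-9],[0,0,0]],[[0,0,-14],[0,0,0]],[[0,0,-20],[0,0,0]],[[0,0,-20],[0,0,0]]]'
python3 -c "
from h import *
to(.719,-.1746,.246,np.radians(58.5))"
```

```text
time: 17.45
ee_pos: [0.4338, -0.1486, 0.0413]
tcp_rot: [-0.0, -0.022, 1.0, -0.0]
contact_force: [-1.2, 0.1, 0.7]
finger_gap: 0.499
time: 17.95
ee_pos: [0.4339, -0.1485, 0.0413]
tcp_rot: [0.0, -0.022, 1.0, 0.0]
contact_force: [-0.7, 0.1, 3.7]
finger_gap: 0.25
time: 18.7
ee_pos: [0.4356, -0.1489, 0.2447]
tcp_rot: [0.003, -0.022, 1.0, 0.001]
contact_force: [-0.6, 0.9, -2.7]
finger_gap: 0.255
 shift [-28.2   -3.8    0.06] turn [ 0.2  0.4 34. ]
 shift [-28.2   -3.8    0.06] turn [  -0.5    0.2 -146. ]
```

```bash
python3 -m jog '[[[-6,-1,0],[0,0,8]],[[-12,-2,0],[0,0,16]],[[-18,-3,0],[0,0,26]],[[-24,-3.5,0],[0,0,34]],[[-28.2,-3.8,0],[0,0,34]],[[-28.2,-3.8,0],[0,0,34]],[[-28.2,-3.8,0],[0,0,34]]]'
python3 look.py A2 .624 -.119 58.5; python3 -c "
from h import *
to(.6066,-.1479,.0365,np.radians(58.5))"
```

```text
time: 19.58
ee_pos: [0.7161, -0.1752, 0.2395]
tcp_rot: [-0.001, 0.272, 0.962, -0.001]
contact_force: [0.4, -0.3, -0.3]
finger_gap: 0.25
wfit [ 0.6245 -0.1181  1.0213] deg 58.52 cost 0.035 (212, 28, 218, 148)
pocket 1 [ 0.6423 -0.0891]
pocket -1 [ 0.6068 -0.1471]
crop origin 161 0 x2; time 19.575 ee [ 0.7161189  -0.17523293  0.23951565]
 shift [10.72 -3.4  20.43] turn [-0.  -0.  -0.1]
 shift [10.72 -3.4  20.43] turn [-1.000e-01  0.000e+00  1.799e+02]
```

A has not moved.

```bash
python3 -m jog '[[[5,-1.7,1],[0,0,0]],[[10.72,-3.4,3],[0,0,0]],[[10.72,-3.4,8],[0,0,0]],[[10.72,-3.4,12.5],[0,0,0]],[[10.72,-3.4,15],[0,0,0]],[[10.72,-3.4,16],[0,0,0]],[[10.72,-3.4,16.2],[0,0,0]],[[10.72,-3.4,16.2],[0,0,0]]]'
python3 -c "
from h import *
to(.6066,-.1479,.0365,np.radians(58.5))"
```

```text
time: 20.62
ee_pos: [0.6083, -0.1474, 0.0802]
tcp_rot: [0.001, 0.272, 0.962, 0.0]
contact_force: [-0.8, -0.2, -1.7]
finger_gap: 0.25
 shift [ 0.12 -0.14  4.37] turn [ 0.1  0.1 -0. ]
 shift [ 0.12 -0.14  4.37] turn [ 1.0e-01 -1.0e-01  1.8e+02]
```

```bash
python3 -m jog '[[[0.1,-0.1,0.6],[0,0,0]],[[0.1,-0.1,1.3],[0,0,0]],[[0.1,-0.1,2.0],[0,0,0]],[[0.1,-0.1,2.7],[0,0,0]],[[0.1,-0.1,2.7],[0,0,0]]]'
python3 -m jog '[[[0,0,0.5],[0,0,0]],[[0,0,1.0],[0,0,0]],[[0,0,1.4],[0,0,0]],[[0,0,1.65],[0,0,0]],[[0,0,1.75],[0,0,0]],[[0,0,1.75],[0,0,0]]]'
```

```text
time: 21.25
ee_pos: [0.6061, -0.1474, 0.0512]
tcp_rot: [-0.001, 0.271, 0.962, -0.0]
contact_force: [-0.3, 0.6, -0.5]
finger_gap: 0.256
time: 22.0
ee_pos: [0.6064, -0.1476, 0.0364]
tcp_rot: [-0.0, 0.272, 0.962, 0.001]
contact_force: [-10.2, 3.5, 21.4]
finger_gap: 0.251
```

All three packs are home: each stopped at the predicted home height with a seating force. Release, then go over A's near grip with jaws across the long wall.

```bash
python3 -m jog '[[[0,0,0],[0,0,0]],[[0,0,0],[0,0,0]],[[0,0,0],[0,0,0]]]' 0.6
python3 -m jog '[[[0,0,-3],[0,0,0]],[[0,0,-8],[0,0,0]],[[0,0,-13],[0,0,0]],[[0,0,-16],[0,0,0]],[[0,0,-16],[0,0,0]]]'
python3 -c "
from h import *
v=[.6243,-.1185,np.radians(58.5)]
for k in(1,-1):
  q=place(np.array([[0,k*.059,0]]),v)[0];print(q);to(q[0],q[1],.15,v[2]-np.pi/2)"
```

```text
time: 22.38
ee_pos: [0.6065, -0.1474, 0.0344]
tcp_rot: [-0.0, 0.271, 0.962, -0.0]
contact_force: [-0.2, 0.1, -0.6]
finger_gap: 0.39
time: 23.0
ee_pos: [0.6076, -0.148, 0.1968]
tcp_rot: [0.002, 0.271, 0.962, 0.0]
contact_force: [-1.2, 0.2, -0.3]
finger_gap: 0.402
[ 0.57399423 -0.08767258  0.        ]
 shift [6.04 3.38 4.66] turn [ 0.2  0.1 90. ]
 shift [6.04 3.38 4.66] turn [ -0.1   0.2 -90. ]
[ 0.67460577 -0.14932742  0.        ]
 shift [-5.76  3.38  4.71] turn [ 0.2  0.1 90. ]
 shift [-5.76  3.38  4.71] turn [ -0.1   0.2 -90. ]
```

```bash
python3 -m jog '[[[2,1,2],[0,0,10]],[[4,2,3],[0,0,20]],[[6.04,3.38,3],[0,0,30]],[[6.04,3.38,3],[0,0,40]],[[6.04,3.38,3],[0,0,50]],[[6.04,3.38,3],[0,0,60]],[[6.04,3.38,3],[0,0,70]],[[6.04,3.38,3],[0,0,80]]]'
python3 -m jog '[[[0,0,0],[0,0,10]],[[0,0,0],[0,0,10]]]'
python3 -c "
from h import *
print(np.round(state()['q'],2));to(.574,-.0877,.061,np.radians(-31.5))"
```

```text
time: 24.0
ee_pos: [0.5722, -0.087, 0.1634]
tcp_rot: [-0.0, 0.828, 0.56, -0.001]
contact_force: [0.2, 0.8, 0.3]
finger_gap: 0.401
time: 24.25
ee_pos: [0.5723, -0.0871, 0.1636]
tcp_rot: [-0.0, 0.872, 0.489, -0.001]
contact_force: [-0.7, 0.2, 0.5]
finger_gap: 0.402
[-0.88  0.59  1.31  1.71 -0.59  1.31  0.  ]
 shift [ 0.05  0.19 10.26] turn [-0.1  0.1  0.1]
 shift [ 0.05  0.19 10.26] turn [-1.000e-01 -1.000e-01 -1.799e+02]
```

```bash
python3 -m jog '[[[0,0.15,3],[0,0,0]],[[0,0.15,6],[0,0,0]],[[0,0.15,8.5],[0,0,0]],[[0,0.15,9.8],[0,0,0]],[[0,0.15,10.25],[0,0,0]],[[0,0.15,10.25],[0,0,0]]]'
python3 -m jog '[[[0,0,0],[0,0,0]],[[0,0,0],[0,0,0]],[[0,0,0],[0,0,0]],[[0,0,0],[0,0,0]]]' 1 55
python3 -m jog '[[[0,0,-1],[0,0,0]],[[0,0,-2],[0,0,0]],[[0,0,-4],[0,0,0]],[[0,0,-6],[0,0,0]],[[0,0,-6],[0,0,0]]]'
python3 -c "
from h import *
print(np.round(state()['q'],2));to(.574,-.0877,.15,np.radians(-31.5))"
```

```text
time: 25.0
ee_pos: [0.5742, -0.0881, 0.0624]
tcp_rot: [0.0, 0.872, 0.489, 0.0]
contact_force: [0.1, -0.9, 0.6]
finger_gap: 0.401
time: 25.5
ee_pos: [0.574, -0.0878, 0.0622]
tcp_rot: [-0.0, 0.872, 0.489, 0.0]
contact_force: [-0.4, 0.7, 1.7]
finger_gap: 0.088
time: 26.12
ee_pos: [0.5751, -0.0882, 0.1241]
tcp_rot: [0.001, 0.872, 0.489, 0.001]
contact_force: [-0.2, -0.5, -7.1]
finger_gap: 0.09
[-0.84  0.62  1.25  1.75 -0.63  1.24  0.02]
 shift [-0.01 -0.11 -2.59] turn [ 0.2 -0.1  0. ]
 shift [-0.01 -0.11 -2.59] turn [   0.2    0.2 -180. ]
```

Run:
```python
from h import *
P={n:camera_params(n) for n in("scene","side")}
for n,cs in(("scene",[(185.6,199.1),(221.6,189.8),(235.7,239.6),(197.9,250.1)]),("side",[(284.2,346.1),(347.6,305.2),(382.5,339.5),(317.2,384)])):
    c=np.array([atz(P[n],n,u,.034) for u in cs])[:,:2];e=np.roll(c,-1,0)-c
    print(n,c.mean(0).round(4),np.linalg.norm(e,axis=1).round(3),np.degrees(np.arctan2(e[:,1],e[:,0])).round(1))
a=cv2.imread("pics/scene0.png");b=cv2.imread("pics/side0.png")
for t in(70,80,95):
    obs=[]
    for n,im,u in(("scene",a,(211,219)),("side",b,(333,347))):
        m=cv2.inRange(cv2.cvtColor(im,cv2.COLOR_BGR2GRAY),0,t)
        c=[c for c in comps(m,800) if cv2.pointPolygonTest(c.reshape(-1,1,2),u,False)>0];obs.append((P[n],n,hull(c[0])))
    for o in([obs[0]],[obs[1]],obs): r=fit(BASE,o,[.452,-.353,.58]);print(t,np.round(r[0],4),np.degrees(r[0][2]).round(1),round(r[1],3))
to(.4195,-.3044,.15,np.radians(-56.5))
```

```text
scene [ 0.4628 -0.3461] [0.121 0.205 0.119 0.206] [ 123.2   32.4  -56.7 -147.2]
side [ 0.4514 -0.3544] [0.187 0.124 0.187 0.121] [  32.6  -57.4 -148.2  122.8]
70 [ 0.4528 -0.3493  0.5618] 32.2 0.048
70 [ 0.4549 -0.3564  0.5608] 32.1 0.042
70 [ 0.4524 -0.3502  0.5694] 32.6 0.078
80 [ 0.4543 -0.3482  0.5539] 31.7 0.041
80 [ 0.4548 -0.3564  0.5624] 32.2 0.046
80 [ 0.4542 -0.3513  0.5835] 33.4 0.075
95 [ 0.4549 -0.3477  0.5519] 31.6 0.04
95 [ 0.4547 -0.3568  0.5586] 32.0 0.046
95 [ 0.4548 -0.3505  0.579 ] 33.2 0.078
 shift [-26.56  -1.96  -2.64] turn [ 0.1 -0.1 25. ]
 shift [-26.56  -1.96  -2.64] turn [   0.2    0.2 -155. ]
```

Scene and side disagree by about 8 mm on the base. The earlier wrist pictures also show it, so I'll use those.

Run:
```python
import cv2,numpy as np
a=cv2.imread("pics/w1.png")[125:285,0:140];b=cv2.imread("pics/w2.png")[0:80,0:100]
A=cv2.resize(a,None,fx=3.5,fy=3.5,interpolation=2);B=cv2.resize(b,None,fx=3,fy=3,interpolation=2)
C=np.zeros((560,800,3),np.uint8);C[:,:490]=A;C[:240,500:800]=B
C=cv2.convertScaleAbs(C,alpha=1.8,beta=10);cv2.imwrite("pics/base.png",C)
```

```text
(no output)
```

View pics/base.png

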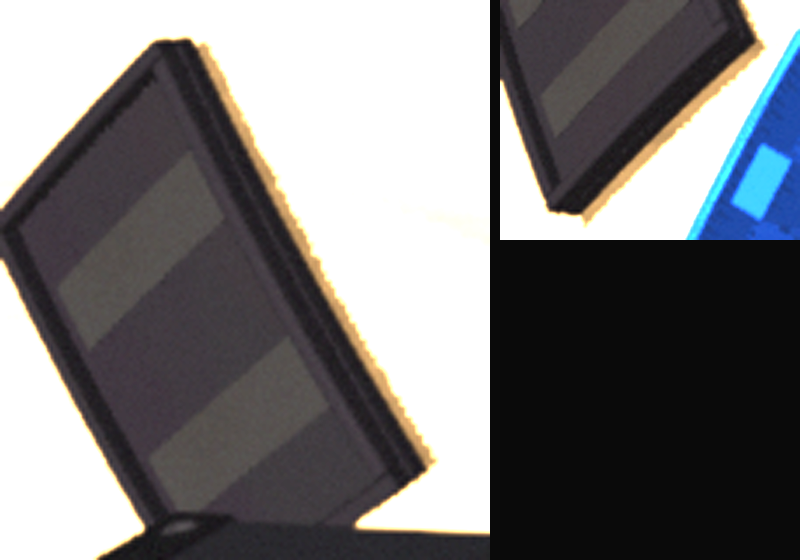

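Run:
```python
from h import *
import pickle
p1=pickle.load(open("w1.pkl","rb"));p2=pickle.load(open("w2.pkl","rb"))
L=[(p1,(44.3,137),.034,(-95,63)),(p1,(54.3,137),0,(-95,63)),(p1,(0.6,188.4),.034,(-95,-63)),(p1,(121.5,257.5),0,(95,63)),(p2,(17,68.7),.034,(95,-63)),(p2,(85,14),0,(95,63)),(p2,(27,70.7),0,(95,-63))]
W=np.array([atz(p,"wrist",u,z)[:2] for p,u,z,_ in L]);M=np.array([m for *_,m in L])/1e3
print(W.round(4))
from scipy.optimize import least_squares
f=lambda v,k=slice(None):(place(np.c_[M,M[:,0]*0],v)[:,:2]-W)[k].ravel()
for k in(slice(0,4),slice(0,6)):
    r=least_squares(f,[.452,-.35,.58],args=(k,));print(r.x.round(4),np.degrees(r.x[2]).round(2),(f(r.x,k)*1e3).round(1))
```

```text
[[ 0.3381 -0.3424]
 [ 0.3386 -0.3537]
 [ 0.4014 -0.4365]
 [ 0.4975 -0.2516]
 [ 0.5604 -0.3461]
 [ 0.4926 -0.2527]
 [ 0.5578 -0.3581]]
[ 0.4509 -0.3483  0.5463] 31.3 [ -1.2  -1.4  -1.7   9.9   1.  -15.    1.8   6.5]
[ 0.4492 -0.3483  0.5584] 31.99 [ -2.9  -2.8  -3.3   8.5   0.6 -15.6  -1.1   7.    2.8  -5.4   3.8   8.2]
```

Run:
```python
from h import *
import pickle
from scipy.optimize import least_squares
p1=pickle.load(open("w1.pkl","rb"));p2=pickle.load(open("w2.pkl","rb"))
L=[(p1,(44.8,137.2),34,(-95,63)),(p1,(54.3,137),0,(-95,63)),(p1,(121.5,257.5),0,(95,63)),(p1,(113,261.5),34,(95,63)),(p2,(16.3,68.3),34,(95,-63)),(p2,(27.5,70.7),0,(95,-63)),(p2,(85,14),0,(95,63))]
X=np.array([[*m,z] for _,_,z,m in L])/1e3
def f(v):return np.concatenate([proj(p,"wrist",place(x[None],v))[0]-u for x,(p,u,*_) in zip(X,L)])
def h(v):return np.concatenate([proj(p,"wrist",place(x[None],v[:3]))[0]-u-(v[3:5] if p is p1 else v[5:7]) for x,(p,u,*_) in zip(X,L)])
r=least_squares(f,[.452,-.35,.58],loss="soft_l1");print(r.x.round(4),np.degrees(r.x[2]).round(2));print(f(r.x).reshape(-1,2).round(1).tolist())
a=cv2.imread("pics/w1.png");b=cv2.imread("pics/w2.png")
for im,p in((a,p1),(b,p2)):
    for z,col in((34,(0,255,0)),(0,(0,0,255))):
        q=proj(p,"wrist",place(np.array([[c*95,d*63,z] for c,d in((1,1),(1,-1),(-1,-1),(-1,1))])/1e3,r.x));cv2.polylines(im,[q.astype(int).reshape(-1,1,2)],True,col)
C=np.hstack([cv2.resize(a[125:285,0:140],None,fx=3,fy=3),cv2.resize(b[0:160,0:100],None,fx=3,fy=3)]);cv2.imwrite("pics/base2.png",cv2.convertScaleAbs(C,alpha=1.8,beta=10))
```

```text
[ 0.4493 -0.353   0.5826] 33.38
[[-6.1, -1.9], [0.5, -2.5], [1.9, -2.4], [-2.4, 2.0], [-2.8, 3.3], [1.4, 3.1], [2.5, 0.3]]
```

View pics/base2.png

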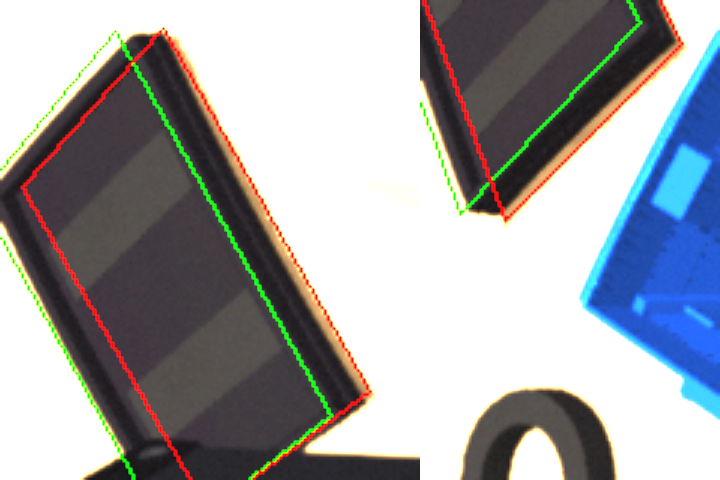

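Run:
```python
from h import *
import pickle
from scipy.optimize import least_squares
p1=pickle.load(open("w1.pkl","rb"));p2=pickle.load(open("w2.pkl","rb"))
L=[(p1,(43.5,137),34,(-95,63)),(p1,(53.8,137),0,(-95,63)),(p1,(121.5,257.5),0,(95,63)),(p2,(15.5,69.5),34,(95,-63)),(p2,(27.5,70.5),0,(95,-63)),(p2,(86,14),0,(95,63))]
X=np.array([[*m,z] for _,_,z,m in L])/1e3
# line points on far long edge of w1, rim level: (0,187)/3,(130,455)/3
def f(v):
    o=[]
    for x,(p,u,*_) in zip(X,L):
        x=x.copy();x[2]*=v[3];o+=list(proj(p,"wrist",place(x[None],v))[0]-u)
    q=place(np.array([[-95,-63,34*v[3]*1e0],[95,-63,34*v[3]]])/1e3,v);a,b=proj(p1,"wrist",q)
    for e in((1,190.5),(42,273)):
        t=(b-a)/np.linalg.norm(b-a);w=np.array(e)-a;o.append(t[0]*w[1]-t[1]*w[0])
    return np.array(o)
for sc in(None,1):
    if sc is None: r=least_squares(f,[.452,-.35,.58,1],loss="soft_l1");print(r.x.round(4),np.degrees(r.x[2]).round(2),f(r.x).round(1))
    else: r=least_squares(lambda v:f([*v,1]),[.452,-.35,.58]);print(r.x.round(4),np.degrees(r.x[2]).round(2),f([*r.x,1]).round(1))
```

```text
[ 0.4488 -0.355   0.5659  0.7199] 32.43 [-0.2 -2.3  1.  -2.9  0.3 -1.6  0.7  2.9 -0.4  3.4 -0.2  1.5 -3.5  0.4]
[ 0.4481 -0.3507  0.553 ] 31.68 [-1.7 -2.9  4.1 -3.7  2.7 -1.  -2.4  1.3  0.9  2.6  1.9  1.4 -5.6 -2.6]
```

Wrist, scene and side estimates agree on base ≈ (0.4505,-0.353), 32.5° within about 3 mm, and the play is 6 mm. Carrying A there.

```bash
python3 -c "
from h import *
to(.4188,-.3033,.15,np.radians(-57.5))"; python3 -m jog '[[[-4,-0.5,-2.6],[0,0,5]],[[-9,-0.9,-2.6],[0,0,10]],[[-14,-1.2,-2.6],[0,0,16]],[[-19,-1.6,-2.6],[0,0,21]],[[-23,-1.9,-2.6],[0,0,26]],[[-26.5,-2.1,-2.6],[0,0,26]],[[-26.5,-2.1,-2.6],[0,0,26]],[[-26.5,-2.1,-2.6],[0,0,26]]]'
python3 -c "
from h import *
print(np.round(state()['q'],2));to(.4188,-.3033,.105,np.radians(-57.5))"
```

```text
shift [-26.5   -2.08  -2.64] turn [ 0.1 -0.1 26. ]
 shift [-26.5   -2.08  -2.64] turn [   0.2    0.2 -154. ]
time: 27.12
ee_pos: [0.4177, -0.3024, 0.1478]
tcp_rot: [-0.0, 0.96, 0.28, 0.0]
contact_force: [-0.9, 0.3, -6.1]
finger_gap: 0.088
[-0.55  0.36  1.31  1.89 -0.38  1.18 -0.12]
 shift [0.05 0.14 4.28] turn [-0. -0. -0.]
 shift [0.05 0.14 4.28] turn [-1.0e-01  1.0e-01  1.8e+02]
```

```bash
python3 -m jog '[[[0.05,0.14,1.5],[0,0,0]],[[0.05,0.14,3],[0,0,0]],[[0.05,0.14,4],[0,0,0]],[[0.05,0.14,4.6],[0,0,0]],[[0.05,0.14,4.8],[0,0,0]],[[0.05,0.14,4.8],[0,0,0]]]'
python3 -m jog '[[[0,0,0.4],[0,0,0]],[[0,0,0.8],[0,0,0]],[[0,0,1.1],[0,0,0]],[[0,0,1.1],[0,0,0]]]'
python3 -m jog '[[[0,0,0.2],[0,0,0]],[[0,0,0.4],[0,0,0]],[[0,0,0.5],[0,0,0]],[[0,0,0.5],[0,0,0]]]'
```

```text
time: 27.88
ee_pos: [0.4188, -0.3039, 0.1001]
tcp_rot: [0.0, 0.96, 0.28, 0.0]
contact_force: [0.8, 0.0, -6.3]
finger_gap: 0.085
time: 28.38
ee_pos: [0.4186, -0.3037, 0.0888]
tcp_rot: [-0.0, 0.96, 0.28, -0.0]
contact_force: [-0.3, 0.3, -6.1]
finger_gap: 0.085
time: 28.88
ee_pos: [0.4187, -0.3036, 0.0842]
tcp_rot: [-0.0, 0.96, 0.28, 0.0]
contact_force: [-3.0, 3.7, 0.6]
finger_gap: 0.089
```

Force dropped to zero exactly at deck height (0.0842), so A is inside the rim. Release and rise, then measure A and head for C.

```bash
python3 -m jog '[[[0,0,0],[0,0,0]],[[0,0,0],[0,0,0]],[[0,0,0],[0,0,0]]]' 0.6
python3 -m jog '[[[0,0,-3],[0,0,0]],[[0,0,-8],[0,0,0]],[[0,0,-14],[0,0,0]],[[0,0,-17],[0,0,0]],[[0,0,-17],[0,0,0]]]'
python3 - <<'E'
from h import *
totes()
print(np.round(state()['q'],2))
to(.40,.30,.28,np.radians(42))
E
```

```text
time: 29.25
ee_pos: [0.4191, -0.3041, 0.0843]
tcp_rot: [0.0, 0.96, 0.28, 0.0]
contact_force: [-0.5, 0.4, 0.5]
finger_gap: 0.34
time: 29.88
ee_pos: [0.4198, -0.3045, 0.256]
tcp_rot: [0.001, 0.96, 0.28, 0.002]
contact_force: [0.4, 0.9, -0.2]
finger_gap: 0.403
tote [344. 301.] 2 [0.6491 0.1313 1.4073] deg 80.6 cost 0.037
tote [442. 275.] 1 [0.4888 0.3961 2.3164] deg 132.7 cost 0.022
tote [208. 209.] 2 [ 0.4516 -0.3521  0.5775] deg 33.1 cost 0.128
[-0.64  0.14  1.31  1.74 -0.14  1.37 -0.31]
 shift [ 30.86 -51.9   -2.6 ] turn [  0.   -0.  -99.5]
 shift [ 30.86 -51.9   -2.6 ] turn [-0.  -0.  80.5]
```

```bash
python3 -m jog '[[[30,-29.5,0],[0,0,-10]],[[30,-29.5,0],[0,0,-20]],[[30,-29.5,0],[0,0,-30]],[[30,-29.5,0],[0,0,-40]],[[30,-29.5,0],[0,0,-50]],[[30,-29.5,0],[0,0,-60]],[[30,-29.5,0],[0,0,-70]],[[30,-29.5,0],[0,0,-80]]]'
python3 -c "
from h import *
print(np.round(state()['q'],2));to(.563,.315,.26,np.radians(42))"
```

```text
time: 30.98
ee_pos: [0.5125, 0.1112, 0.2515]
tcp_rot: [-0.0, 0.55, 0.835, -0.003]
contact_force: [0.1, -0.7, 0.5]
finger_gap: 0.401
[-1.23  0.12  1.02  1.72 -0.1   1.36  0.21]
 shift [16.73 12.68 -0.95] turn [ -0.3   0.1 -18.8]
 shift [16.73 12.68 -0.95] turn [  0.2   0.4 161.2]
```

```bash
python3 -m jog '[[[6,4,0],[0,0,-9]],[[12,8,0],[0,0,-18.8]],[[16.73,12.68,-0.9],[0,0,-18.8]],[[16.73,12.68,-0.9],[0,0,-18.8]],[[16.73,12.68,-0.9],[0,0,-18.8]]]'
python3 look.py C1 .4888 .396 132.5
python3 -c "
from h import *
print(np.round(state()['q'],2))
p=camera_params('scene')
for u in((404,186),(462,177),(470,208),(412,226)): print('yel',atz(p,'scene',u,.05).round(3))"
```

```text
time: 31.6
ee_pos: [0.566, 0.3106, 0.2602]
tcp_rot: [-0.0, 0.411, 0.911, -0.002]
contact_force: [0.8, -1.4, -0.5]
finger_gap: 0.402
wfit [0.4876 0.3921 2.2967] deg 131.59 cost 0.029 (245, 0, 143, 198)
pocket 1 [0.4651 0.4175]
pocket -1 [0.5102 0.3666]
crop origin 156 0 x2; time 31.6 ee [0.56602869 0.31061577 0.26016582]
[-1.17  0.46  0.87  1.38 -0.35  1.46  0.4 ]
yel [0.188 0.232 0.05 ]
yel [0.102 0.413 0.05 ]
yel [0.223 0.451 0.05 ]
yel [0.339 0.282 0.05 ]
```

```bash
python3 -c "
from h import *
to(.442,.3525,.061,np.radians(42))"
```

```text
shift [11.51 -6.38 20.  ] turn [-0.2  0.1 -0.7]
 shift [11.51 -6.38 20.  ] turn [1.000e-01 3.000e-01 1.793e+02]
```

```bash
python3 -m jog '[[[5.5,-3,1],[-0.2,0.1,-0.7]],[[11.51,-6.38,2],[-0.2,0.1,-0.7]],[[11.51,-6.38,6],[-0.2,0.1,-0.7]],[[11.51,-6.38,10],[-0.2,0.1,-0.7]],[[11.51,-6.38,10],[-0.2,0.1,-0.7]]]'
python3 look.py C2 .486 .392 132; python3 -c "
from h import *
to(.442,.3525,.061,np.radians(42))"
```

```text
time: 32.28
ee_pos: [0.441, 0.3511, 0.1606]
tcp_rot: [-0.001, 0.407, 0.913, -0.001]
contact_force: [0.3, -0.1, 0.5]
finger_gap: 0.398
wfit [0.4826 0.3961 2.2969] deg 131.6 cost 0.224 (317, 107, 185, 206)
pocket 1 [0.46   0.4215]
pocket -1 [0.5052 0.3707]
crop origin 240 110 x2; time 32.275 ee [0.44097059 0.35108345 0.16060154]
 shift [ 0.06  0.   10.17] turn [ 0.1 -0.1 -0.1]
 shift [ 0.06  0.   10.17] turn [-1.000e-01 -1.000e-01  1.799e+02]
```

```bash
python3 -m jog '[[[0,0,3],[0,0,0]],[[0,0,6],[0,0,0]],[[0,0,8.5],[0,0,0]],[[0,0,9.7],[0,0,0]],[[0,0,10.1],[0,0,0]],[[0,0,10.1],[0,0,0]]]'
python3 -m jog '[[[0,0,0],[0,0,0]],[[0,0,0],[0,0,0]],[[0,0,0],[0,0,0]],[[0,0,0],[0,0,0]]]' 1 55
python3 -m jog '[[[0,0,-0.5],[0,0,0]],[[0,0,-1],[0,0,0]],[[0,0,-2],[0,0,0]],[[0,0,-3.5],[0,0,0]],[[0,0,-3.5],[0,0,0]]]'
```

```text
time: 33.08
ee_pos: [0.4432, 0.3543, 0.063]
tcp_rot: [0.0, 0.407, 0.913, 0.003]
contact_force: [-0.9, -0.1, -0.3]
finger_gap: 0.398
time: 33.58
ee_pos: [0.4426, 0.354, 0.0621]
tcp_rot: [-0.0, 0.407, 0.914, 0.002]
contact_force: [-1.3, -0.5, 1.8]
finger_gap: 0.086
time: 34.2
ee_pos: [0.4434, 0.3545, 0.0987]
tcp_rot: [0.0, 0.407, 0.914, 0.003]
contact_force: [0.6, -0.0, -3.9]
finger_gap: 0.085
```

```bash
python3 -c "
from h import *
to(.527,.325,.075,np.radians(122.5))"
```

```text
shift [-7.8   4.22  2.38] turn [  0.4   0.1 -80.5]
 shift [-7.8   4.22  2.38] turn [ 0.2 -0.4 99.5]
```

```bash
python3 -m jog '[[[-0.8,0.2,-1],[0,0,-10]],[[-1.7,0.5,-1],[0,0,-20]],[[-2.7,0.9,-1],[0,0,-30]],[[-3.8,1.4,-1],[0,0,-40]],[[-4.9,2.0,-1],[0,0,-50]],[[-5.9,2.7,-1],[0,0,-60]],[[-6.9,3.5,-1],[0,0,-70]],[[-7.8,4.2,-1],[0,0,-80]]]'
python3 -m jog '[[[0,0,0],[0,0,0]],[[0,0,1],[0,0,0]],[[0,0,2],[0,0,0]],[[0,0,2],[0,0,0]]]'
python3 -c "
from h import *
print(np.round(state()['q'],2));to(.527,.325,.0622,np.radians(122.5))"
```

```text
time: 35.2
ee_pos: [0.5264, 0.3238, 0.1068]
tcp_rot: [0.001, -0.278, 0.96, 0.001]
contact_force: [0.7, 0.2, -3.3]
finger_gap: 0.089
time: 35.7
ee_pos: [0.5249, 0.324, 0.0857]
tcp_rot: [0.0, -0.275, 0.961, 0.001]
contact_force: [0.3, -0.3, -4.0]
finger_gap: 0.088
[-1.05  0.46  0.54  1.67 -0.26  1.09  1.7 ]
 shift [-0.23 -0.03  2.35] turn [ 0.1  0.1 -0.5]
 shift [-0.23 -0.03  2.35] turn [ 1.000e-01 -2.000e-01  1.795e+02]
```

Lower to the bench, release and rise.

```bash
python3 -m jog '[[[0,0,0.9],[0,0,0]],[[0,0,1.7],[0,0,0]],[[0,0,2.2],[0,0,0]],[[0,0,2.4],[0,0,0]],[[0,0,2.4],[0,0,0]]]'
python3 -m jog '[[[0,0,0],[0,0,0]],[[0,0,0],[0,0,0]],[[0,0,0],[0,0,0]]]' 0.6
python3 -m jog '[[[0,0,-3],[0,0,0]],[[0,0,-8],[0,0,0]],[[0,0,-13],[0,0,0]],[[0,0,-17],[0,0,0]],[[0,0,-17],[0,0,0]]]'
python3 -c "
from h import *
print(np.round(state()['q'],2));to(.46,.43,.24,np.radians(-57.5))"
```

```text
time: 36.33
ee_pos: [0.5261, 0.3241, 0.0631]
tcp_rot: [0.001, -0.276, 0.961, 0.002]
contact_force: [0.2, -0.9, -3.8]
finger_gap: 0.087
time: 36.7
ee_pos: [0.5263, 0.3244, 0.0635]
tcp_rot: [0.002, -0.276, 0.961, 0.002]
contact_force: [-0.2, 0.0, 0.4]
finger_gap: 0.339
time: 37.33
ee_pos: [0.5273, 0.3242, 0.2368]
tcp_rot: [0.004, -0.276, 0.961, 0.003]
contact_force: [-0.4, 0.7, -0.7]
finger_gap: 0.399
[-1.08  0.33  0.59  1.49 -0.19  1.36  1.65]
 shift [ 0.1  12.54 -0.28] turn [  0.8  -0.3 179.5]
 shift [ 0.1  12.54 -0.28] turn [ 0.2  0.5 -0.5]
```

```bash
python3 -m jog '[[[2,1,-2],[0,0,10.6]],[[4,2,-2],[0,0,21.2]],[[6,3,-2],[0,0,31.8]],[[8,4,-2],[0,0,42.4]],[[10,5,-2],[0,0,53]],[[11.5,5.5,-2],[0,0,63.6]],[[11.5,5.5,-2],[0,0,74]],[[11.5,5.5,-2],[0,0,84]]]'
python3 -m jog '[[[0,0,0],[0,0,10.6]],[[0,0,0],[0,0,21.2]],[[0,0,0],[0,0,31.8]],[[0,0,0],[0,0,42.4]],[[0,0,0],[0,0,53]],[[0,0,0],[0,0,63.6]],[[0,0,0],[0,0,74]],[[0,0,0],[0,0,84]]]'
python3 -c "
from h import *
print(np.round(state()['q'],2));to(.40,.31,.26,np.radians(-57.5))"
```

```text
time: 38.33
ee_pos: [0.3985, 0.3091, 0.252]
tcp_rot: [-0.0, 0.441, 0.898, 0.002]
contact_force: [0.5, 0.2, 0.9]
finger_gap: 0.401
time: 39.33
ee_pos: [0.3987, 0.3089, 0.2519]
tcp_rot: [-0.001, 0.928, 0.372, 0.001]
contact_force: [-0.0, -0.0, -0.6]
finger_gap: 0.4
[-1.41  0.03  0.69  1.76 -0.02  1.36 -1.53]
 shift [ 0.17  0.01 -0.81] turn [-0.1 -0.1 11.2]
 shift [ 0.17  0.01 -0.81] turn [   0.2   -0.2 -168.8]
```

```bash
python3 -m jog '[[[0,0,-0.8],[0,0,8]],[[0,0,-0.8],[0,0,11.2]],[[0,0,-0.8],[0,0,11.2]]]'
python3 look.py C3 .495 .375 212.5; python3 -c "
from h import *
totes()"
```

```text
time: 39.7
ee_pos: [0.3988, 0.309, 0.2601]
tcp_rot: [-0.001, 0.959, 0.283, 0.001]
contact_force: [0.3, -0.4, 0.1]
finger_gap: 0.4
wfit [0.4927 0.3723 3.6965] deg 211.79 cost 0.03 (247, 0, 145, 198)
pocket 1 [0.4638 0.3544]
pocket -1 [0.5216 0.3902]
crop origin 159 0 x2; time 39.7 ee [0.39880325 0.30901057 0.26013518]
tote [344. 301.] 2 [0.6493 0.1313 1.4067] deg 80.6 cost 0.037
tote [436. 276.] 2 [0.4987 0.374  0.557 ] deg 31.9 cost 0.036
tote [208. 209.] 2 [ 0.4513 -0.3516  0.5627] deg 32.2 cost 0.135
```

View pics/C3o.png

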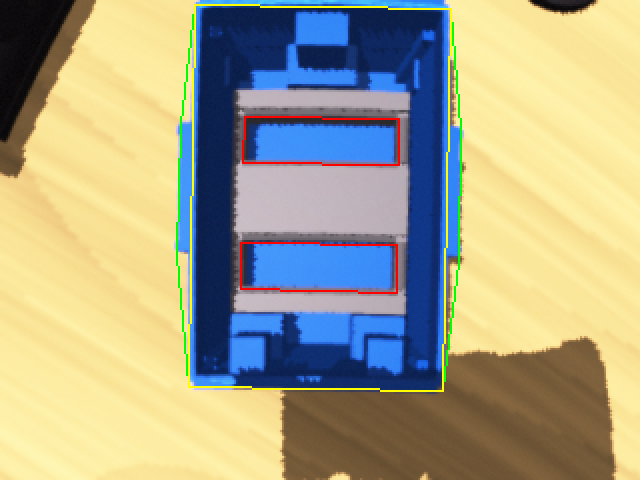

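C's overlay is accurate, with the two shoulders at the near end as intended. Now grip its −y side.

```bash
python3 -c "
from h import *
to(.4616,.4224,.061,np.radians(-58.2))"
```

```text
shift [11.36 -6.08 19.98] turn [-0.1 -0.2  1.1]
 shift [11.36 -6.08 19.98] turn [   0.2   -0.2 -178.9]
```

```bash
python3 -m jog '[[[5.5,-3,1],[-0.1,-0.2,1.1]],[[11.36,-6.08,2],[-0.1,-0.2,1.1]],[[11.36,-6.08,6],[-0.1,-0.2,1.1]],[[11.36,-6.08,10],[-0.1,-0.2,1.1]],[[11.36,-6.08,12],[-0.1,-0.2,1.1]],[[11.36,-6.08,12],[-0.1,-0.2,1.1]]]'
python3 -c "
from h import *
print(np.round(state()['q'],2));to(.4616,.4224,.061,np.radians(-58.2))"
```

```text
time: 40.6
ee_pos: [0.4614, 0.4218, 0.1406]
tcp_rot: [0.0, 0.962, 0.273, -0.001]
contact_force: [0.1, 0.1, 0.1]
finger_gap: 0.403
[-1.33  0.45  0.68  1.59 -0.3   1.21 -1.61]
 shift [ 0.07 -0.04  7.96] turn [-0.   0.1 -0.1]
 shift [ 0.07 -0.04  7.96] turn [  0.2   0.  179.9]
```

```bash
python3 -m jog '[[[0.05,0,3],[0,0,0]],[[0.05,0,5.5],[0,0,0]],[[0.05,0,7.3],[0,0,0]],[[0.05,0,7.95],[0,0,0]],[[0.05,0,7.95],[0,0,0]]]'
python3 -m jog '[[[0,0,0],[0,0,0]],[[0,0,0],[0,0,0]],[[0,0,0],[0,0,0]],[[0,0,0],[0,0,0]]]' 1 55
python3 -m jog '[[[0,0,-1],[0,0,0]],[[0,0,-4],[0,0,0]],[[0,0,-8],[0,0,0]],[[0,0,-13],[0,0,0]],[[0,0,-19],[0,0,0]],[[0,0,-19],[0,0,0]]]'
python3 -c "
from h import *
print(np.round(state()['q'],2));to(.4187,-.3037,.26,np.radians(-57.5))"
```

```text
time: 41.22
ee_pos: [0.4625, 0.4227, 0.0625]
tcp_rot: [-0.0, 0.962, 0.273, 0.0]
contact_force: [0.6, -0.3, 0.2]
finger_gap: 0.402
time: 41.72
ee_pos: [0.4623, 0.4226, 0.0621]
tcp_rot: [-0.0, 0.962, 0.273, -0.0]
contact_force: [-0.5, 0.3, 1.1]
finger_gap: 0.085
time: 42.48
ee_pos: [0.4642, 0.4232, 0.2572]
tcp_rot: [-0.002, 0.962, 0.273, 0.003]
contact_force: [1.2, 0.4, -3.1]
finger_gap: 0.087
[-1.35  0.37  0.72  1.44 -0.25  1.41 -1.65]
 shift [-42.03  59.48  -0.77] turn [-0.2 -0.4 -0.8]
 shift [-42.03  59.48  -0.77] turn [ -0.7   0.3 179.2]
```

```bash
python3 -m jog '[[[-21,29.7,0],[0,0,0]],[[-21,29.7,0],[0,0,0]],[[-21,29.7,0],[0,0,0]],[[-21,29.7,0],[0,0,0]],[[-21,29.7,0],[0,0,0]],[[-21,29.7,0],[0,0,0]]]'
python3 -m jog '[[[-21,29.7,0],[0,0,-0.8]],[[-21,29.7,0],[0,0,-0.8]],[[-21,29.7,0],[0,0,-0.8]],[[-21,29.7,0],[0,0,-0.8]],[[-21,29.7,0],[0,0,-0.8]],[[-21,29.7,0],[0,0,-0.8]],[[-21,29.7,0],[0,0,-0.8]]]'
python3 -c "
from h import *
print(np.round(state()['q'],2));to(.4187,-.3037,.20,np.radians(-57.5));totes()"
```

```text
time: 43.22
ee_pos: [0.4386, 0.0567, 0.2507]
tcp_rot: [-0.001, 0.962, 0.273, -0.001]
contact_force: [0.7, 0.1, -2.9]
finger_gap: 0.089
time: 44.1
ee_pos: [0.4083, -0.2991, 0.2549]
tcp_rot: [0.004, 0.96, 0.279, 0.002]
contact_force: [-0.2, 1.8, -4.3]
finger_gap: 0.088
[-1.12 -0.5   1.34  1.77  0.49  1.49 -0.86]
 shift [0.62 0.9  5.5 ] turn [ 0.5 -0.1 -0.1]
 shift [0.62 0.9  5.5 ] turn [ -0.2  -0.8 179.9]
tote [344. 301.] 2 [0.6491 0.1313 1.4066] deg 80.6 cost 0.037
tote [202. 191.] 1 [ 0.4369 -0.3596  3.6805] deg 210.9 cost 0.407
```

```bash
python3 -m jog '[[[0.6,0.9,1.5],[0,0,0]],[[0.6,0.9,2.5],[0,0,0]],[[0.6,0.9,2.5],[0,0,0]],[[0.6,0.9,2.5],[0,0,0]]]'
python3 -c "
from h import *
print(np.round(state()['q'],2));to(.4187,-.3037,.20,np.radians(-57.5))"
```

```text
time: 44.7
ee_pos: [0.4082, -0.2944, 0.2346]
tcp_rot: [0.008, 0.96, 0.28, 0.007]
contact_force: [-0.3, -0.5, -3.3]
finger_gap: 0.088
[-1.11 -0.5   1.34  1.82  0.5   1.44 -0.87]
 shift [0.36 1.28 3.49] turn [ 1.1 -0.4 -0. ]
 shift [0.36 1.28 3.49] turn [ -0.7  -1.8 180. ]
```

```bash
python3 -m jog '[[[5,1,-2.6],[0,0,0]],[[10,1.5,-2.6],[0,0,0]],[[16,2,-2.6],[0,0,0]],[[21,2.4,-2.6],[0,0,0]],[[21,2.4,-2.6],[0,0,0]]]'
python3 -c "
from h import *
print(np.round(state()['q'],2));to(.60,-.2,.26,np.radians(-57.5))"
```

```text
time: 45.32
ee_pos: [0.5072, -0.1757, 0.2855]
tcp_rot: [0.024, 0.959, 0.281, 0.029]
contact_force: [0.4, -0.2, -3.9]
finger_gap: 0.083
[-1.45 -0.5   1.34  1.71  0.52  1.5  -1.15]
 shift [6.38 6.88 3.25] turn [ 3.5 -2.4  0.1]
 shift [6.38 6.88 3.25] turn [   3.8    5.6 -179.7]
```

The elbow has run into q2/q3 limits on this path. I'll back off, turn the tool with the azimuth, and come round the way that worked for A.

```bash
python3 -c "
from h import *
to(.50,.20,.27,np.radians(-57.5))"; python3 -m jog '[[[5,-8,0],[1,-1,0]],[[10,-15,0],[2,-2,0]],[[15,-22,0],[3,-2.4,0]],[[20,-30,0],[3.5,-2.4,0]],[[20,-32,0],[3.5,-2.4,0]],[[20,-32,0],[3.5,-2.4,0]],[[20,-32,0],[3.5,-2.4,0]],[[20,-32,0],[3.5,-2.4,0]]]'
python3 -c "
from h import *
print(np.round(state()['q'],2));to(.50,.20,.27,np.radians(22))"
```

```text
shift [ 19.61 -32.08   0.39] turn [ 3.5 -2.4  0.1]
 shift [ 19.61 -32.08   0.39] turn [   3.8    5.6 -179.7]
time: 46.32
ee_pos: [0.4811, 0.1906, 0.2799]
tcp_rot: [-0.001, 0.96, 0.28, 0.011]
contact_force: [-0.3, -0.4, -4.2]
finger_gap: 0.091
[-2.15 -0.5   1.34  1.72  0.5   1.53 -1.86]
 shift [2.08 0.22 1.04] turn [  1.1  -0.8 -79.5]
 shift [2.08 0.22 1.04] turn [ -0.9  -1.1 100.5]
```

```bash
python3 -m jog '[[[5,3,0],[1,-0.8,0]],[[10,6.5,0],[1,-0.8,0]],[[15,9.5,0],[1,-0.8,0]],[[20,13,0],[1,-0.8,0]],[[20,13,0],[1,-0.8,0]],[[20,13,0],[1,-0.8,0]]]'
python3 -c "
from h import *
print(np.round(state()['q'],2));to(.72,.20,.27,np.radians(-57.5))"
```

```text
time: 47.08
ee_pos: [0.5195, 0.1438, 0.3181]
tcp_rot: [-0.006, 0.96, 0.28, 0.03]
contact_force: [0.2, 0.8, -3.7]
finger_gap: 0.091
[-2.07 -0.5   1.34  1.63  0.5   1.57 -1.73]
 shift [19.6   6.    6.05] turn [ 0.3 -3.5 -0. ]
 shift [19.6   6.    6.05] turn [ -5.5  -0.4 179.9]
```

```bash
python3 -m jog '[[[0,0,0],[0,-3,-10]],[[0,0,0],[0,-3,-20]],[[0,0,0],[0,-3,-30]],[[0,0,0],[0,-3,-40]]]'
python3 -c "
from h import *
print(np.round(state()['q'],2));to(.5,.15,.28,np.radians(-17))"
```

```text
time: 47.58
ee_pos: [0.5092, 0.1413, 0.3199]
tcp_rot: [0.013, 0.805, 0.594, 0.01]
contact_force: [0.2, -0.1, -3.4]
finger_gap: 0.087
[-2.09 -0.5   1.34  1.63  0.51  1.62 -1.05]
 shift [ 0.55 -1.27  3.95] turn [ 1.9 -0.1 -0.2]
 shift [ 0.55 -1.27  3.95] turn [-1.000e-01 -3.000e+00  1.798e+02]
```

The solver is pinned at the q2/q3 limits. I'll fit a quick kinematic model from the logged poses and use it to find tool motions that free the elbow.

```bash
cat > kin.py <<'E'
from h import *
import pickle
from scipy.optimize import least_squares
D=[]
for n in("A1","A2","C1","C2","C3"):
    s=pickle.load(open(n+".pkl","rb"))[0];D.append((s["q"],s["ee_pos"],s["tcp_rot"]))
s=state();D.append((s["q"],s["ee_pos"],s["tcp_rot"]))
D+=[([-1.14,.332,-.065,1.46,.022,1.35,-.088],[.274,.561,.222],[0,.225,.974,-.001]),
([-.65,-.19,.48,1.94,.09,1.38,1.43],[.4203,.0001,.2506],[0,-.026,1,0]),
([-.88,.59,1.31,1.71,-.59,1.31,0],[.5723,-.0871,.1636],[0,.872,.489,-.001]),
([-.55,.36,1.31,1.89,-.38,1.18,-.12],[.4177,-.3024,.1478],[0,.96,.28,0]),
([-.64,.14,1.31,1.74,-.14,1.37,-.31],[.4198,-.3045,.256],[0.001,.96,.28,.002]),
([-1.05,.46,.54,1.67,-.26,1.09,1.7],[.5249,.324,.0857],[0,-.275,.961,.001]),
([-1.12,-.5,1.34,1.77,.49,1.49,-.86],[.4083,-.2991,.2549],[.004,.96,.279,.002]),
([-2.15,-.5,1.34,1.72,.5,1.53,-1.86],[.4811,.1906,.2799],[-.001,.96,.28,.011])]
def E(ax,a):return Rn.from_euler(ax,a).as_matrix()
def fk(q,P):
    R=np.eye(3);p=np.array([P[5],0,P[0]])
    sg=(-1,1,-1,1,-1,1,P[8]);ax="zyzyzyz"
    off=[(0,0,0),(0,P[9],0),(P[4],0,P[1]),(P[6],0,0),(0,0,P[2]),(P[7],0,0),(0,0,P[3])]
    for i in range(7):
        R=R@E(ax[i],sg[i]*q[i] if i<6 else P[8]*q[6]+P[10]);p=p+R@np.array(off[i]) if i!=1 else p
        if i==1: p=p+R@np.array([0,P[9],0])
    return p,R
def res(P,sg):
    P=np.array([*P[:8],sg,P[8],P[9]]);r=[]
    for q,x,w in D:
        p,R=fk(q,P);M=Rn.from_quat(np.array(w)[[1,2,3,0]]).as_matrix();r+=[*(p-x)*10,*(Rn.from_matrix(R.T@M)).as_rotvec()]
    return np.array(r)
def fitP():
    best=None
    for sg in(-1,1):
        for o in(0,np.pi/2,np.pi,-np.pi/2):
            r=least_squares(res,[.3,.35,.35,.2,0,0,0,0,0,o],args=(sg,),loss="soft_l1")
            if best is None or r.cost<best[0]: best=(r.cost,np.array([*r.x[:8],sg,*r.x[8:]]))
    return best
if __name__=="__main__":
    c,P=fitP();print(c,P.round(3));np.save("P.npy",P)
    r=res(np.delete(P,8),P[8]).reshape(-1,6);print((r*[100,100,100,57,57,57]).round(1))
E
python3 kin.py
```

```text
0.11129670569342132 [ 0.355  0.456  0.476  0.46  -0.027 -0.008 -0.    -0.023 -1.    -0.054
  1.569]
[[  1.6   1.3  -2.6   0.   -0.    0.1]
 [  5.    2.2  -6.2   0.   -0.    0.1]
 [ -2.3   7.6  -2.4  -0.   -0.    0.1]
 [ -3.7   8.    1.8  -0.   -0.    0.1]
 [ -5.6   1.   -0.   -0.   -0.    0.1]
 [ -3.5  14.3   3.5  -0.   -0.    0.1]
 [ -5.9 -17.5   9.8   0.1  -0.    0.2]
 [-14.7  -6.   -5.9  -0.1  -0.5   0.2]
 [ 10.7   8.4  -7.4   0.1  -0.1  -0. ]
 [ 12.4  -0.3  -3.4   0.   -0.2  -0.5]
 [  9.1   4.6  -3.8  -0.4   0.1  -0.1]
 [ -7.5  -1.9   6.6  -0.1  -0.4   0.4]
 [  8.7   6.3   7.    0.2  -0.4  -0.4]
 [ -4.5  13.9   3.2   0.2  -0.   -0.1]]
```

```bash
cat > sim.py <<'E'
from kin import *
P=np.load("P.npy")
LO=np.array([-2.6,-.5,-1.47,.16,-1.27,.06,-2.6]);HI=np.array([2.6,2.12,1.34,2.42,4.41,2.06,2.6])
def jac(q):
    p,R=fk(q,P);J=np.zeros((6,7))
    for i in range(7):
        d=np.array(q,float);d[i]+=1e-5;p2,R2=fk(d,P);J[:3,i]=(p2-p)/1e-5;J[3:,i]=Rn.from_matrix(R2@R.T).as_rotvec()/1e-5
    return J,p,R
def goto(q,dp,dyaw,n=40,lam=1e-3,down=False):
    """shift dp world, yaw change dyaw(rad)"""
    q=np.array(q,float);p0,R0=fk(q,P)
    for k in range(1,n+1):
        for _ in range(3):
            J,p,R=jac(q);t=p0+np.array(dp)*k/n;Rt=E("z",dyaw*k/n)@R0
            e=np.r_[t-p,Rn.from_matrix(Rt@R.T).as_rotvec()]
            q=np.clip(q+J.T@np.linalg.solve(J@J.T+lam*np.eye(6),e),LO+1e-3,HI-1e-3)
    p,R=fk(q,P);return q,np.linalg.norm(p0+np.array(dp)-p)
if __name__=="__main__":
    q,e=goto([-1.35,.37,.72,1.44,-.25,1.41,-1.65],[-.025,-.367,0],0);print(q.round(2),e);q,e=goto(q,[-.021,-.36,0],0);print(q.round(2),e,"exp -1.12 -.5 1.34 1.77 .49 1.49 -.86")
    q,e=goto([-.64,.14,1.31,1.74,-.14,1.37,-.31],[.093,.416,0],np.radians(80));print(q.round(2),e,"exp -1.23 .12 1.02 1.72 -.1 1.36 .21")
    q,e=goto([-.55,.36,1.31,1.89,-.38,1.18,-.12],[0,0,.108],0);print(q.round(2),e,"exp -.64 .14 1.31 1.74 -.14 1.37 -.31")
    q,e=goto([-1.17,.46,.87,1.38,-.35,1.46,.4],[-.04,.013,-.17],np.radians(80));print(q.round(2),e,"exp -1.05  0.46  0.54  1.67 -0.26  1.09  1.7")
E
python3 sim.py
```

```text
[-1.17 -0.23  0.83  1.89  0.16  1.4  -1.4 ] 4.8812983015304164e-08
[-1.12 -0.46  1.34  1.76  0.44  1.48 -0.81] 0.02614291260780939 exp -1.12 -.5 1.34 1.77 .49 1.49 -.86
[-1.11  0.14  0.92  1.69 -0.12  1.37  0.21] 3.6096140379942687e-07 exp -1.23 .12 1.02 1.72 -.1 1.36 .21
[-0.65  0.15  1.34  1.74 -0.15  1.37 -0.3 ] 0.0002287877967603995 exp -.64 .14 1.31 1.74 -.14 1.37 -.31
[-1.03  0.48  0.52  1.65 -0.26  1.09  1.68] 1.0525729257532121e-08 exp -1.05  0.46  0.54  1.67 -0.26  1.09  1.7
```

The simple min-norm model reproduces the logged motions. Now search for a waypoint route to the base with good joint margins.

```bash
cat > search.py <<'E'
from sim import *
import sys,time
def leg(q,x,y,z,yaw,n=16):
    """absolute (model offset carried): move from current model pose to target, tool down"""
    q=np.array(q,float);p0,R0=fk(q,P);a0=np.arctan2(R0[1,1],R0[0,1]);d=np.array([x,y,z])-p0;mx=0
    n=max(6,int(np.linalg.norm(d)/.03),int(abs(yaw-a0)/.12))
    for k in range(1,n+3):
        f=min(1,k/n);a=a0+(yaw-a0)*f;Y=np.array([np.cos(a),np.sin(a),0]);Z=np.array([0,0,-1.]);Rt=np.c_[np.cross(Y,Z),Y,Z]
        J,p,R=jac(q);e=np.r_[p0+d*f-p,Rn.from_matrix(Rt@R.T).as_rotvec()]
        q=np.clip(q+J.T@np.linalg.solve(J@J.T+1e-3*np.eye(6),e),LO+1e-3,HI-1e-3)
        if k<=n: mx=max(mx,np.linalg.norm(e[:3])-np.linalg.norm(d)/n)
    return q,np.linalg.norm(e[:3])+.3*np.linalg.norm(e[3:]),mx
if __name__=="__main__":
    rng=np.random.default_rng(int(sys.argv[1]));s=state();off=np.array(s["ee_pos"])-fk(s["q"],P)[0];print("model off",off.round(3))
    end=(.4187,-.3037,.25,np.radians(-57.5));best=[];t=time.time()
    q0=np.array(s["q"])
    while time.time()-t<400:
        q=q0;w=[];bad=0
        for i in range(rng.integers(1,4)):
            r=rng.uniform(.48,.75);az=rng.uniform(-.6,.75);W=(r*np.cos(az),r*np.sin(az),rng.uniform(.25,.36),az+rng.uniform(-1.9,1.9));w.append(W)
            q,e,mx=leg(q,*W);bad+=e
        q,e,mx=leg(q,*end);m=np.min(np.minimum(q-LO,HI-q)/[1,1,1,.6,1,.6,1]);q2,e2,_=leg(q,.4187,-.3037,.16,end[3]);m2=np.min(np.minimum(q2-LO,HI-q2)/[1,1,1,.6,1,.6,1])
        best.append((min(m,m2)-5*(e+e2)-.5*bad-.03*len(w),m,m2,bad,w,q.round(2)));best.sort(key=lambda b:-b[0]);best=best[:3]
    for b in best: print(np.round(b[:4],3),[(round(a[0],3),round(a[1],3),round(a[2],3),round(np.degrees(a[3]),1)) for a in b[4]],b[5])
E
for i in 1 2 3 4; do timeout 560 python3 search.py $i & done; wait
```

```text
this script no longer has the robot
this script no longer has the robot
this script no longer has the robot
model off [ 0.003 -0.014 -0.003]
[0.093 0.206 0.223 0.046] [(np.float64(0.494), np.float64(-0.076), 0.294, np.float64(95.4)), (np.float64(0.454), np.float64(-0.253), 0.327, np.float64(-106.8)), (np.float64(0.676), np.float64(-0.116), 0.333, np.float64(83.9))] [-0.51  0.08  1.13  1.75 -0.07  1.36 -0.37]
[0.086 0.198 0.216 0.043] [(np.float64(0.4), np.float64(-0.272), 0.259, np.float64(-7.2)), (np.float64(0.549), np.float64(-0.188), 0.346, np.float64(-123.2)), (np.float64(0.693), np.float64(0.09), 0.293, np.float64(-22.5))] [-0.52  0.08  1.14  1.75 -0.07  1.36 -0.37]
[0.011 0.126 0.159 0.048] [(np.float64(0.384), np.float64(0.346), 0.251, np.float64(72.7)), (np.float64(0.616), np.float64(-0.118), 0.342, np.float64(-116.9)), (np.float64(0.596), np.float64(0.186), 0.331, np.float64(40.6))] [-0.58  0.08  1.21  1.76 -0.08  1.36 -0.36]Exception ignored in: <_io.TextIOWrapper mode='rw' encoding='UTF-8'>
Traceback (most recent call last):
BrokenPipeError: [Errno 32] Broken pipe
Exception ignored in: <_io.TextIOWrapper mode='rw' encoding='UTF-8'>
Traceback (most recent call last):
BrokenPipeError: [Errno 32] Broken pipe
Exception ignored in: <_io.TextIOWrapper mode='rw' encoding='UTF-8'>
Traceback (most recent call last):
BrokenPipeError: [Errno 32] Broken pipe
```

Taking the second route: three waypoints with the tote held above 0.19 m.

```bash
python3 -c "
from h import *
print(state()['time']);to(.40,-.272,.259,np.radians(-7.2))"
```

```text
47.575
 shift [-42.72   1.56   6.1 ] turn [  1.9   0.1 -10. ]
 shift [-42.72   1.56   6.1 ] turn [  0.2  -2.9 170. ]
```

```bash
python3 -m jog '[[[-5.3,0.2,0.8],[1,0,-1.2]],[[-10.7,0.4,1.5],[1.9,0,-2.5]],[[-16,0.6,2.3],[1.9,0,-3.7]],[[-21.4,0.8,3],[1.9,0,-5]],[[-26.7,1,3.8],[1.9,0,-6.2]],[[-32,1.2,4.6],[1.9,0,-7.5]],[[-37.4,1.4,5.3],[1.9,0,-8.7]],[[-42.7,1.56,6.1],[1.9,0,-10]]]'
python3 -c "
from h import *
print(np.round(state()['q'],2));to(.549,-.188,.346,np.radians(-123.2))"
```

```text
time: 48.58
ee_pos: [0.3967, -0.273, 0.2585]
tcp_rot: [0.001, 0.752, 0.659, -0.001]
contact_force: [0.9, -0.2, -4.4]
finger_gap: 0.089
[-1.05 -0.48  1.24  1.82  0.46  1.5  -0.01]
 shift [10.4  13.99 -8.77] turn [1.000e-01 1.000e-01 1.157e+02]
 shift [10.4  13.99 -8.77] turn [ -0.1   0.1 -64.3]
```

```bash
python3 -m jog '[[[0.94,1.27,-0.8],[0,0,10.5]],[[1.89,2.54,-1.6],[0,0,21]],[[2.83,3.81,-2.4],[0,0,31.5]],[[3.78,5.08,-3.2],[0,0,42]],[[4.7,6.35,-4],[0,0,52.5]],[[5.7,7.6,-4.8],[0,0,63]],[[6.6,8.9,-5.6],[0,0,73.5]],[[7.55,10.16,-6.4],[0,0,84]]]'
python3 -c "
from h import *
print(np.round(state()['q'],2));to(.549,-.188,.346,np.radians(-123.2))"
```

```text
time: 49.58
ee_pos: [0.4877, -0.2004, 0.3269]
tcp_rot: [0.005, 1.0, -0.016, 0.01]
contact_force: [-0.8, -0.8, -3.4]
finger_gap: 0.09
[-1.43 -0.5   1.34  1.61  0.5   1.63 -1.68]
 shift [ 6.12 -1.42 -1.8 ] turn [ 0.2 -1.3 31.4]
 shift [ 6.12 -1.42 -1.8 ] turn [   1.7    0.2 -148.6]
```

```bash
python3 -m jog '[[[2,-0.5,-0.6],[0,0,10.5]],[[4,-1,-1.2],[0,-0.6,21]],[[6.1,-1.4,-1.8],[0.2,-1.3,31.4]],[[6.1,-1.4,-1.8],[0.2,-1.3,31.4]]]'
python3 -c "
from h import *
print(np.round(state()['q'],2));to(.693,.09,.293,np.radians(-22.5))"
```

```text
time: 50.08
ee_pos: [0.5083, -0.1736, 0.3517]
tcp_rot: [0.001, 0.959, -0.282, 0.02]
contact_force: [1.2, -0.3, -4.0]
finger_gap: 0.087
[-1.51 -0.5   1.34  1.55  0.51  1.66 -2.28]
 shift [  1.03 -32.1    6.24] turn [   1.5   -2.1 -100.2]
 shift [  1.03 -32.1    6.24] turn [-2.  -1.5 79.7]
```

```bash
python3 -m jog '[[[0.1,-3.2,0.6],[0,0,-10]],[[0.2,-6.4,1.2],[0,0,-20]],[[0.3,-9.6,1.9],[0.5,-0.5,-30]],[[0.4,-12.8,2.5],[1,-1,-40]],[[0.5,-16,3.1],[1,-1,-50]],[[0.6,-19.3,3.8],[1,-1,-60]],[[0.7,-22.5,4.4],[1,-1,-70]],[[0.8,-25.7,5],[1,-1,-80]]]'
python3 -c "
from h import *
print(np.round(state()['q'],2));to(.693,.09,.293,np.radians(-22.5))"
```

```text
time: 51.08
ee_pos: [0.5447, 0.0169, 0.325]
tcp_rot: [0.014, 0.914, 0.404, 0.034]
contact_force: [-0.0, 0.0, -4.4]
finger_gap: 0.085
[-1.85 -0.5   1.34  1.62  0.52  1.58 -1.24]
 shift [15.19  5.86  4.29] turn [  3.5  -2.4 -19.8]
 shift [15.19  5.86  4.29] turn [ -3.4  -4.9 160.1]
```

Run:
```python
from sim import *
q=np.array(state()["q"]);J,p,R=jac(q);Ji=np.linalg.pinv(J)
print("cols x y z(m) rx ry rz; rows q1..q7");print(Ji.round(2));u,s,vt=np.linalg.svd(J);print("null",vt[-1].round(2),s.round(2))
```

```text
cols x y z(m) rx ry rz; rows q1..q7
[[-4.01 -1.78 -0.09  0.67 -1.84 -0.07]
 [-0.22  0.76  0.5  -0.67 -0.08 -0.29]
 [ 4.28  0.64 -0.51 -0.44  1.93 -0.15]
 [-2.19 -0.11 -1.99  0.06 -1.11 -0.01]
 [ 0.69 -0.59 -0.5  -0.29 -0.19  0.22]
 [-0.04 -0.33  1.87 -0.19  0.96  0.11]
 [ 0.81 -1.23  0.42  0.23  0.39  0.82]]
null [ 0.25  0.55  0.28  0.02 -0.53 -0.28  0.44] [1.84 1.62 1.44 0.46 0.33 0.14]
```

```bash
cat > tree.py <<'E'
import numpy as np,sys,time
from scipy.spatial.transform import Rotation as Rn
P=np.load("P.npy");q0=np.load("q0.npy")
LO=np.array([-2.6,-.5,-1.47,.16,-1.27,.06,-2.6]);HI=np.array([2.6,2.12,1.34,2.42,4.41,2.06,2.6])
ISZ=[1,0,1,0,1,0,1];SG=[-1,1,-1,1,-1,1,P[8]]
OFF=[np.zeros(3),np.array([0,P[9],0]),np.array([P[4],0,P[1]]),np.array([P[6],0,0]),np.array([0,0,P[2]]),np.array([P[7],0,0]),np.array([0,0,P[3]])]
def jac(q):
    R=np.eye(3);p=np.array([P[5],0,P[0]]);A=[];O=[]
    for i in range(7):
        a=SG[i]*q[i]+(P[10] if i==6 else 0);c,s=np.cos(a),np.sin(a)
        A.append(R[:,2 if ISZ[i] else 1]*SG[i]);O.append(p)
        R=R@(np.array([[c,-s,0],[s,c,0],[0,0,1]]) if ISZ[i] else np.array([[c,0,s],[0,1,0],[-s,0,c]]));p=p+R@OFF[i]
    J=np.array([np.r_[np.cross(a,p-o),a] for a,o in zip(A,O)]).T
    return J,p,R
def leg(q,W,tol=.004):
    q=np.array(q,float);_,p0,R0=jac(q);a0=np.arctan2(R0[1,1],R0[0,1]);d=np.array(W[:3])-p0;da=W[3]-a0
    n=max(4,int(np.linalg.norm(d)/.04),int(abs(da)/.15));cl=0
    for k in range(1,n+2):
        f=min(1,k/n);a=a0+da*f;Y=np.array([np.cos(a),np.sin(a),0]);Z=np.array([0,0,-1.]);Rt=np.c_[np.cross(Y,Z),Y,Z]
        J,p,R=jac(q);E=Rt@R.T;w=.5*np.array([E[2,1]-E[1,2],E[0,2]-E[2,0],E[1,0]-E[0,1]])
        e=np.r_[p0+d*f-p,w];x=q+J.T@np.linalg.solve(J@J.T+1e-4*np.eye(6),e);q=np.clip(x,LO,HI);cl=max(cl,np.abs(x-q).max())
    return q,cl
def mar(q):return np.min(np.minimum(q-LO,HI-q)/np.array([1,1,1,.7,1,.7,1]))
if __name__=="__main__":
    rng=np.random.default_rng(int(sys.argv[1]));t=time.time();END=(.416,-.29,.255,np.radians(-57.5))
    nodes=[(q0,[])];best=(-9,)
    while time.time()-t<float(sys.argv[2]):
        q,w=nodes[rng.integers(len(nodes))] if rng.random()<.6 else nodes[0] if rng.random()<.3 else nodes[-1]
        if len(w)>=4: continue
        r=rng.uniform(.42,.74);az=rng.uniform(-.75,.8);W=(r*np.cos(az),r*np.sin(az),rng.uniform(.26,.4),az+rng.uniform(-2,2))
        q2,cl=leg(q,W)
        if w and cl>.005 or not w and cl>.15 or mar(q2)<.02: continue
        w2=w+[W];nodes.append((q2,w2));f,c=leg(q2,END)
        if c<.01:
            g,c2=leg(f,(END[0],END[1],.165,END[3]));sc=min(mar(f),mar(g),.25)-.03*len(w2)-c-c2
            if sc>best[0]: best=(sc,mar(f),mar(g),w2,f)
    if len(best)>1: print(np.round(best[:3],3),[[round(float(a),3) for a in b[:3]]+[round(float(np.degrees(b[3])),1)] for b in best[3]],best[4].round(2))
    else: print("none",len(nodes))
E
python3 -c "
from h import *
np.save('q0.npy',state()['q'])"
for i in 1 2 3 4; do python3 tree.py $i 60 & done; wait
```

```text
[0.16  0.284 0.27 ] [[0.437, -0.021, 0.312, -111.1], [0.523, 0.326, 0.338, -80.1], [0.578, 0.138, 0.312, 113.6]] [-0.49  0.02  1.06  1.77 -0.02  1.37 -0.44]
[0.13  0.304 0.291] [[0.47, -0.06, 0.301, -86.2], [0.359, 0.293, 0.335, -63.9], [0.631, 0.234, 0.393, -53.2], [0.588, 0.322, 0.316, 120.1]] [-0.48  0.02  1.04  1.76 -0.02  1.37 -0.44]
[0.16  0.275 0.262] [[0.438, -0.069, 0.327, -97.8], [0.495, 0.415, 0.328, -67.3], [0.694, 0.224, 0.261, 106.5]] [-0.5   0.02  1.07  1.77 -0.02  1.37 -0.44]
[0.16  0.349 0.337] [[0.4, -0.293, 0.364, -141.1], [0.409, 0.414, 0.354, -68.4], [0.622, 0.396, 0.369, 24.4]] [-0.43  0.03  0.99  1.76 -0.02  1.37 -0.44]
```

```bash
python3 -c "
from h import *
to(.403,-.307,.361,np.radians(-141.1))"
```

```text
shift [-33.28  11.53  -4.71] turn [-0.3 -4.7 98.8]
 shift [-33.28  11.53  -4.71] turn [  4.5  -0.3 -81.2]
```

```bash
python3 -m jog '[[[-3.3,1.2,-0.5],[1,-1,10]],[[-6.7,2.3,-1],[2,-2,20]],[[-10,3.5,-1.5],[2,-3,30]],[[-13.3,4.6,-1.9],[2,-3.5,40]],[[-16.6,5.8,-2.4],[2,-4,50]],[[-20,6.9,-2.8],[1.5,-4.2,60]],[[-23.3,8.1,-3.3],[1,-4.4,70]],[[-26.6,9.2,-3.8],[0.5,-4.5,80]]]'
python3 -c "
from h import *
print(np.round(state()['q'],2));to(.403,-.307,.361,np.radians(-141.1))"
```

```text
time: 52.08
ee_pos: [0.4277, -0.2421, 0.354]
tcp_rot: [-0.001, 0.959, -0.284, -0.0]
contact_force: [0.4, 0.1, -3.8]
finger_gap: 0.086
[-1.11 -0.38  1.23  1.62  0.35  1.65 -2.02]
 shift [ 1.46  6.79 -0.72] turn [-0.1  0.1 18.1]
 shift [ 1.46  6.79 -0.72] turn [-1.000e-01 -2.000e-01 -1.619e+02]
```

```bash
python3 -m jog '[[[0.7,3.4,-0.4],[0,0,9]],[[1.5,6.8,-0.7],[0,0,18]],[[1.5,6.8,-0.7],[0,0,18]]]'
python3 -c "
from h import *
s=state();print(np.round(s['q'],2));np.save('q0.npy',s['q']);to(.412,.40,.351,np.radians(-68.4))"
for i in 1 2 3 4; do python3 tree.py $i 30 & done; wait
```

```text
time: 52.45
ee_pos: [0.4025, -0.3092, 0.3607]
tcp_rot: [-0.001, 0.902, -0.431, -0.0]
contact_force: [0.4, -0.3, -3.2]
finger_gap: 0.085
[-1.06 -0.37  1.32  1.57  0.36  1.66 -2.18]
 shift [-54.6  -45.27   1.16] turn [ -0.2  -0.  -72.7]
 shift [-54.6  -45.27   1.16] turn [ -0.    0.2 107.3]
[0.19  0.358 0.345] [[0.56, 0.289, 0.266, -83.7], [0.658, 0.124, 0.354, 105.0]] [-0.42  0.03  0.98  1.76 -0.02  1.37 -0.44]
[0.19  0.354 0.342] [[0.498, 0.478, 0.306, -38.9], [0.332, 0.261, 0.385, 147.7]] [-0.43  0.03  0.99  1.76 -0.02  1.37 -0.44]
[0.19  0.338 0.325] [[0.581, 0.423, 0.339, -61.6], [0.387, 0.271, 0.366, 125.5]] [-0.44  0.03  1.    1.76 -0.02  1.37 -0.44]
[0.19  0.308 0.295] [[0.514, 0.362, 0.392, -69.7], [0.719, -0.005, 0.351, 56.5]] [-0.47  0.02  1.03  1.76 -0.02  1.37 -0.44]
```

```bash
python3 -m jog '[[[-4.55,-3.77,0.1],[0,0,-6]],[[-9.1,-7.5,0.2],[0,0,-12]],[[-13.6,-11.3,0.3],[0,0,-18]],[[-18.2,-15.1,0.4],[0,0,-24]],[[-22.7,-18.9,0.5],[0,0,-30]],[[-27.3,-22.6,0.6],[0,0,-36]],[[-31.8,-26.4,0.7],[0,0,-42]],[[-36.4,-30.2,0.8],[0,0,-48.5]]]'
python3 -c "
from h import *
s=state();print(np.round(s['q'],2));to(.412,.40,.351,np.radians(-68.4))"
```

```text
time: 53.45
ee_pos: [0.4089, 0.1694, 0.3534]
tcp_rot: [-0.001, 1.0, -0.016, 0.0]
contact_force: [1.2, -0.7, -3.4]
finger_gap: 0.085
[-1.22 -0.19  0.63  1.71  0.11  1.59 -2.2 ]
 shift [ -0.45 -23.06   0.28] turn [ -0.1  -0.  -23.5]
 shift [ -0.45 -23.06   0.28] turn [-1.000e-01  1.000e-01  1.565e+02]
```

```bash
python3 -c "
from h import *
np.save('q0.npy',state()['q'])"
for i in 1 2 3 4; do python3 tree.py $i 25 & done; wait
```

```text
[0.22  0.266 0.253] [[0.728, -0.106, 0.33, -81.6]] [-0.51  0.02  1.07  1.77 -0.02  1.37 -0.44]
[0.22  0.34  0.328] [[0.701, -0.167, 0.362, -127.3]] [-0.44  0.03  1.    1.76 -0.02  1.37 -0.44]
[0.22  0.28  0.267] [[0.718, 0.041, 0.324, -90.9]] [-0.5   0.02  1.06  1.77 -0.02  1.37 -0.44]
[0.22  0.294 0.281] [[0.714, 0.081, 0.324, -104.3]] [-0.48  0.02  1.05  1.76 -0.02  1.37 -0.44]
```

```bash
python3 -c "
from h import *
to(.72,.01,.322,np.radians(-91))"; python3 -m jog '[[[5,2.4,0.5],[0,0,0]],[[10.2,5,1],[0,0,0]],[[15.3,7.5,1.5],[0,0,0]],[[20.5,10,2],[0,0,0]],[[25.6,12.7,2.5],[0,0,0]],[[30.7,15.2,3],[0,0,0]],[[30.7,15.2,3],[0,0,0]]]'
python3 -c "
from h import *
s=state();print(np.round(s['q'],2));to(.4187,-.3037,.255,np.radians(-57.5))"
```

```text
shift [31.61 14.92  3.13] turn [-0.1 -0.  -0.9]
 shift [31.61 14.92  3.13] turn [-0.000e+00  1.000e-01  1.791e+02]
time: 54.32
ee_pos: [0.7111, -0.002, 0.3177]
tcp_rot: [0.001, 1.0, -0.022, -0.003]
contact_force: [-2.3, -1.0, -3.5]
finger_gap: 0.089
[-0.54  0.64  0.91  1.04 -0.49  1.66 -1.4 ]
 shift [-27.87  31.39   6.53] turn [ -0.    0.4 -35. ]
 shift [-27.87  31.39   6.53] turn [  0.5   0.  145. ]
```

```bash
python3 -m jog '[[[-3.5,3.9,0.8],[0,0,-4.4]],[[-7,7.8,1.6],[0,0.4,-8.8]],[[-10.5,11.8,2.4],[0,0.4,-13]],[[-14,15.7,3.3],[0,0.4,-17.5]],[[-17.4,19.6,4.1],[0,0.4,-22]],[[-20.9,23.5,4.9],[0,0.4,-26]],[[-24.4,27.5,5.7],[0,0.4,-31]],[[-27.9,31.4,6.5],[0,0.4,-35]]]'
python3 -m jog '[[[0,0,0],[0,0,0]],[[0,0,0],[0,0,0]]]'
python3 -c "
from h import *
s=state();print(np.round(s['q'],2));to(.4187,-.3037,.185,np.radians(-57.5))"
```

```text
time: 55.32
ee_pos: [0.4165, -0.299, 0.2572]
tcp_rot: [-0.002, 0.959, 0.285, 0.004]
contact_force: [0.8, -1.2, -4.0]
finger_gap: 0.089
time: 55.58
ee_pos: [0.4182, -0.298, 0.2578]
tcp_rot: [-0.002, 0.959, 0.282, 0.005]
contact_force: [0.9, 0.9, -4.5]
finger_gap: 0.088
[-0.47  0.06  1.06  1.74 -0.06  1.37 -0.39]
 shift [-0.33  0.51  7.28] turn [-0.  -0.5  0.3]
 shift [-0.33  0.51  7.28] turn [   0.9   -0.  -179.7]
```

Joints are comfortable and at the target. Lowering C.

```bash
python3 -m jog '[[[-0.3,0.5,2.5],[0,-0.5,0.3]],[[-0.3,0.5,5],[0,-0.5,0.3]],[[-0.3,0.5,7],[0,-0.5,0.3]],[[-0.3,0.5,7.8],[0,-0.5,0.3]],[[-0.3,0.5,7.8],[0,-0.5,0.3]],[[-0.3,0.5,7.8],[0,-0.5,0.3]]]'
python3 -c "
from h import *
to(.4187,-.3037,.165,np.radians(-57.5))
n='scene';a=snapshot('scene')[150:270,150:290];b=snapshot('side')[250:410,260:420]
cv2.imwrite('pics/st1.png',np.hstack([cv2.resize(a,(400,343),interpolation=3),cv2.resize(b,(343,343),interpolation=3)]))"
```

```text
time: 56.32
ee_pos: [0.4191, -0.305, 0.1809]
tcp_rot: [0.001, 0.961, 0.278, 0.001]
contact_force: [0.1, -0.8, -3.3]
finger_gap: 0.086
 shift [ 0.03 -0.13  1.59] turn [ 0.1 -0.  -0.2]
 shift [ 0.03 -0.13  1.59] turn [-1.000e-01 -1.000e-01  1.798e+02]
```

View pics/st1.png

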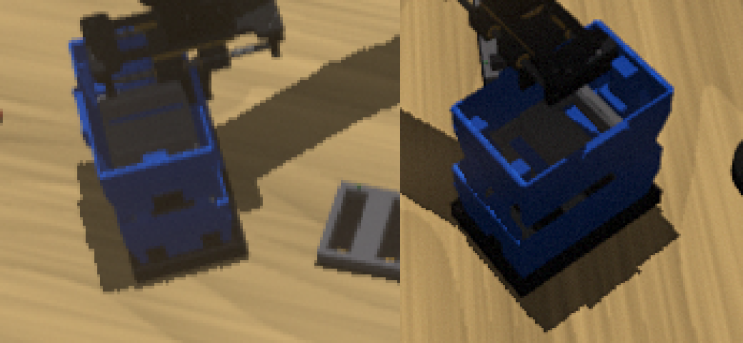

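C hangs square over A in both views. Lower the last 2 cm gently.

```bash
python3 -m jog '[[[0,-0.1,0.5],[0,0,0]],[[0,-0.1,0.9],[0,0,0]],[[0,-0.1,1.3],[0,0,0]],[[0,-0.1,1.4],[0,0,0]],[[0,-0.1,1.4],[0,0,0]]]'
python3 -m jog '[[[0,0,0.2],[0,0,0]],[[0,0,0.4],[0,0,0]],[[0,0,0.5],[0,0,0]],[[0,0,0.5],[0,0,0]]]'
```

```text
time: 57.05
ee_pos: [0.4179, -0.3042, 0.1661]
tcp_rot: [0.0, 0.961, 0.278, 0.0]
contact_force: [0.3, 0.4, -3.0]
finger_gap: 0.09
time: 57.55
ee_pos: [0.4181, -0.304, 0.162]
tcp_rot: [-0.0, 0.961, 0.278, 0.0]
contact_force: [-6.1, 5.3, 10.8]
finger_gap: 0.089
```

It seated on the shoulders at the predicted 0.162, with 11 N upward. Release and rise, and check the joint feasibility of the B trip in the model.

```bash
python3 -m jog '[[[0,0,0],[0,0,0]],[[0,0,0],[0,0,0]],[[0,0,0],[0,0,0]]]' 0.6
python3 -m jog '[[[0,0,-3],[0,0,0]],[[0,0,-7],[0,0,0]],[[0,0,-11],[0,0,0]],[[0,0,-13],[0,0,0]],[[0,0,-13],[0,0,0]]]'
python3 - <<'E'
from h import *
import tree
q=np.array(state()["q"]);print(q.round(2));o=np.array(state()["ee_pos"])-tree.jac(q)[1]
def T(x,y,z,d): return (x-o[0],y-o[1],z-o[2],np.radians(d))
for W in[(.627,.02,.27,-9.3),(.587,.139,.20,-9.3),(.587,.139,.061,-9.3),(.587,.139,.29,-9.3),(.4187,-.3037,.29,-57.5),(.4187,-.3037,.24,-57.5)]:
    q,cl=tree.leg(q,T(*W));print(W,q.round(2),round(cl,3))
to(.627,.02,.27,np.radians(-9.3))
E
```

```text
time: 57.92
ee_pos: [0.4181, -0.3043, 0.1612]
tcp_rot: [0.001, 0.961, 0.278, 0.0]
contact_force: [0.4, 0.3, 0.1]
finger_gap: 0.341
time: 58.55
ee_pos: [0.4185, -0.3045, 0.2922]
tcp_rot: [0.001, 0.961, 0.278, 0.001]
contact_force: [-0.2, -0.0, -0.2]
finger_gap: 0.402
[-0.48  0.05  1.08  1.68 -0.05  1.44 -0.4 ]
(0.627, 0.02, 0.27, -9.3) [-0.67  0.4   0.78  1.4  -0.28  1.46 -0.06] 0
(0.587, 0.139, 0.2, -9.3) [-0.87  0.37  0.73  1.57 -0.26  1.3  -0.27] 0
(0.587, 0.139, 0.061, -9.3) [-0.82  0.52  0.67  1.71 -0.37  1.04 -0.19] 0
(0.587, 0.139, 0.29, -9.3) [-0.88  0.33  0.76  1.43 -0.22  1.47 -0.29] 0
(0.4187, -0.3037, 0.29, -57.5) [-0.55  0.06  1.16  1.68 -0.05  1.44 -0.39] 0
(0.4187, -0.3037, 0.24, -57.5) [-0.53  0.11  1.16  1.77 -0.1   1.33 -0.35] 0
 shift [ 34.94 -16.32   2.24] turn [  0.2  -0.  -48.4]
 shift [ 34.94 -16.32   2.24] turn [ -0.   -0.2 131.6]
```

Feasible without reaching any limits.

```bash
python3 -m jog '[[[4.4,-2,0.3],[0,0,-6]],[[8.7,-4.1,0.6],[0,0,-12]],[[13.1,-6.1,0.9],[0,0,-18]],[[17.5,-8.2,1.2],[0,0,-24]],[[21.8,-10.2,1.5],[0,0,-30]],[[26.2,-12.2,1.8],[0,0,-36]],[[30.6,-14.3,2],[0,0,-42]],[[34.9,-16.3,2.2],[0,0,-48.4]]]'
python3 -m jog '[[[0,0,0],[0,0,0]],[[0,0,0],[0,0,0]]]'
python3 look.py B3 .6455 .130 80.7; python3 -c "
from h import *
totes();b=[.6455,.130,np.radians(80.7)]
q=place(np.array([[0,.059,0]]),b)[0];print(q);to(q[0],q[1],.061,b[2]-np.pi/2)"
```

```text
time: 59.55
ee_pos: [0.6265, 0.0214, 0.2672]
tcp_rot: [-0.0, 0.761, 0.648, -0.001]
contact_force: [-1.0, -0.8, 0.3]
finger_gap: 0.399
time: 59.8
ee_pos: [0.6257, 0.0191, 0.2677]
tcp_rot: [0.0, 0.763, 0.647, -0.001]
contact_force: [-0.4, -1.3, 0.2]
finger_gap: 0.4
wfit [0.6452 0.1289 1.4075] deg 80.64 cost 0.038 (253, 0, 140, 197)
pocket 1 [0.6507 0.1624]
pocket -1 [0.6396 0.0953]
crop origin 162 0 x2; time 59.8 ee [0.6256909  0.019145   0.26769647]
tote [344. 301.] 2 [0.6493 0.1313 1.4066] deg 80.6 cost 0.036
tote [205. 201.] 1 [ 0.4345 -0.3634  0.556 ] deg 31.9 cost 0.259
[0.58727551 0.13953463 0.        ]
 shift [11.31 -5.8  20.78] turn [ 0.   0.  -0.2]
 shift [11.31 -5.8  20.78] turn [ 1.000e-01 -0.000e+00  1.798e+02]
```

View pics/B3o.png

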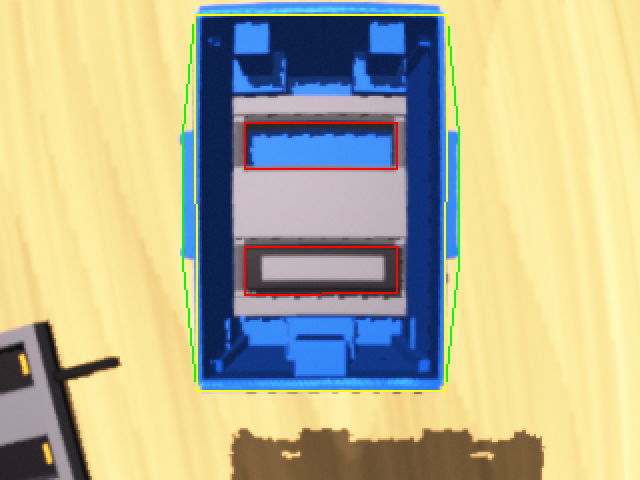

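B is undisturbed, its pack is home in the lower pocket, and the two shoulders are at the far end. Grip its near side.

```bash
python3 -m jog '[[[5.5,-3,1],[0,0,0]],[[11.3,-5.8,2],[0,0,0]],[[11.3,-5.8,7],[0,0,0]],[[11.3,-5.8,12],[0,0,0]],[[11.3,-5.8,13],[0,0,0]],[[11.3,-5.8,13],[0,0,0]]]'
python3 -c "
from h import *
to(.5873,.1395,.061,np.radians(-9.35))"
```

```text
time: 60.7
ee_pos: [0.5877, 0.1402, 0.1399]
tcp_rot: [0.001, 0.763, 0.647, 0.0]
contact_force: [-0.1, 0.4, 0.5]
finger_gap: 0.396
 shift [-0.07 -0.04  7.89] turn [ 0.1  0.  -0.1]
 shift [-0.07 -0.04  7.89] turn [ 0.000e+00 -1.000e-01  1.799e+02]
```

```bash
python3 -m jog '[[[0,0,3],[0,0,0]],[[0,0,5.5],[0,0,0]],[[0,0,7.3],[0,0,0]],[[0,0,7.9],[0,0,0]],[[0,0,7.9],[0,0,0]]]'
python3 -m jog '[[[0,0,0],[0,0,0]],[[0,0,0],[0,0,0]],[[0,0,0],[0,0,0]],[[0,0,0],[0,0,0]]]' 1 55
python3 -m jog '[[[0,0,-1],[0,0,0]],[[0,0,-4],[0,0,0]],[[0,0,-8],[0,0,0]],[[0,0,-13],[0,0,0]],[[0,0,-19],[0,0,0]],[[0,0,-24],[0,0,0]],[[0,0,-24],[0,0,0]]]'
python3 -c "
from h import *
print(np.round(state()['q'],2));to(.4184,-.3038,.30,np.radians(-57.5))"
```

```text
time: 61.32
ee_pos: [0.5878, 0.1407, 0.0606]
tcp_rot: [0.001, 0.762, 0.647, 0.0]
contact_force: [-0.9, 0.3, 0.2]
finger_gap: 0.402
time: 61.82
ee_pos: [0.5874, 0.1408, 0.0601]
tcp_rot: [0.0, 0.762, 0.647, 0.0]
contact_force: [0.2, -0.5, 0.8]
finger_gap: 0.086
time: 62.7
ee_pos: [0.5886, 0.1407, 0.304]
tcp_rot: [0.001, 0.763, 0.647, 0.003]
contact_force: [-0.8, 0.3, -4.6]
finger_gap: 0.088
[-0.88  0.3   0.74  1.42 -0.2   1.49 -0.32]
 shift [-46.63  -9.54   0.22] turn [ 0.2 -0.3 48.1]
 shift [-46.63  -9.54   0.22] turn [   0.3    0.3 -131.9]
```

```bash
python3 -m jog '[[[-5.8,-1.2,0],[0,0,6]],[[-11.6,-2.4,0],[0,0,12]],[[-17.4,-3.6,0],[0,0,18]],[[-23.3,-4.8,0],[0,0,24]],[[-29,-6,0],[0,0,30]],[[-34.9,-7.2,0],[0,0,36]],[[-40.7,-8.4,0],[0,0,42]],[[-46.6,-9.5,0.2],[0.2,-0.3,48.1]]]'
python3 -m jog '[[[0,0,0],[0,0,0]],[[0,0,0],[0,0,0]]]'
python3 -c "
from h import *
print(np.round(state()['q'],2));to(.4195,-.3031,.257,np.radians(-57.5))"
```

```text
time: 63.7
ee_pos: [0.416, -0.3044, 0.297]
tcp_rot: [-0.001, 0.96, 0.279, -0.003]
contact_force: [1.3, -0.0, -5.1]
finger_gap: 0.086
time: 63.95
ee_pos: [0.4172, -0.3029, 0.297]
tcp_rot: [-0.0, 0.96, 0.28, -0.004]
contact_force: [-0.4, -0.3, -4.4]
finger_gap: 0.086
[-0.57  0.06  1.17  1.67 -0.05  1.46 -0.39]
 shift [0.21 0.15 3.99] turn [-0.1  0.4  0. ]
 shift [0.21 0.15 3.99] turn [  -0.6   -0.2 -180. ]
```

```bash
python3 -m jog '[[[0.2,0.1,1.5],[-0.1,0.4,0]],[[0.2,0.1,3],[-0.1,0.4,0]],[[0.2,0.1,4],[-0.1,0.4,0]],[[0.2,0.1,4],[-0.1,0.4,0]],[[0.2,0.1,4],[-0.1,0.4,0]]]'
python3 -c "
from h import *
to(.4195,-.3031,.243,np.radians(-57.5))
a=snapshot('scene')[130:270,150:290];b=snapshot('side')[230:410,250:420]
cv2.imwrite('pics/st2.png',np.hstack([cv2.resize(a,(400,400),interpolation=3),cv2.resize(b,(378,400),interpolation=3)]))"
```

```text
time: 64.58
ee_pos: [0.4199, -0.3034, 0.2584]
tcp_rot: [0.001, 0.96, 0.28, 0.001]
contact_force: [0.6, -0.1, -4.7]
finger_gap: 0.088
 shift [-0.02 -0.06  1.54] turn [ 0.1 -0.1  0. ]
 shift [-0.02 -0.06  1.54] turn [ 1.0e-01  2.0e-01 -1.8e+02]
```

View pics/st2.png

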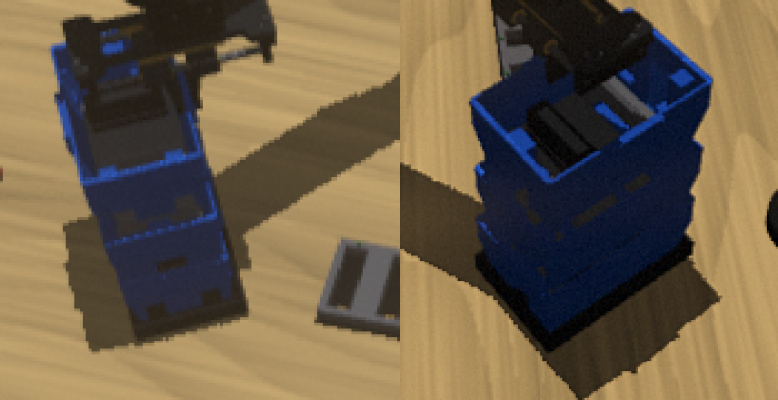

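The stack is square and B hangs over C. Lower it.

```bash
python3 -m jog '[[[0,0,0.5],[0,0,0]],[[0,0,0.9],[0,0,0]],[[0,0,1.3],[0,0,0]],[[0,0,1.6],[0,0,0]],[[0,0,1.6],[0,0,0]]]'
python3 -m jog '[[[0,0,0.2],[0,0,0]],[[0,0,0.4],[0,0,0]],[[0,0,0.5],[0,0,0]],[[0,0,0.5],[0,0,0]]]'
```

```text
time: 65.3
ee_pos: [0.4197, -0.3033, 0.2419]
tcp_rot: [0.0, 0.96, 0.28, 0.0]
contact_force: [-0.1, -0.9, -5.1]
finger_gap: 0.088
time: 65.8
ee_pos: [0.4201, -0.3034, 0.2381]
tcp_rot: [0.001, 0.96, 0.28, 0.001]
contact_force: [-3.7, 4.5, 8.7]
finger_gap: 0.084
```

```bash
python3 -m jog '[[[0,0,0],[0,0,0]],[[0,0,0],[0,0,0]],[[0,0,0],[0,0,0]]]' 0.6
python3 -m jog '[[[0,0,-2],[0,0,0]],[[0,0,-5],[0,0,0]],[[0,0,-9],[0,0,0]],[[0,0,-11],[0,0,0]],[[0,0,-11],[0,0,0]]]'
python3 -m jog '[[[5,-4,0],[0,0,-5]],[[9,-8,0],[0,0,-10]],[[14,-12,0],[0,0,-15]],[[18,-16,0],[0,0,-20]],[[22,-20,0],[0,0,-25]],[[24,-22,0],[0,0,-30]],[[24,-22,0],[0,0,-30]]]'
python3 - <<'E'
from h import *
s=state();print(np.round(s["q"],2),s["time"])
S=np.vstack([place(TOTE,[0,0,0],z) for z in(.022,.100,.178)]);T=place(TOTE,[0,0,0],.178)
V=[]
for n in("scene","side"):
    p=camera_params(n);im=snapshot(n);cv2.imwrite(f"pics/end_{n}.png",im);u=proj(p,n,[[.45,-.353,.15]])[0]
    c=min(comps(blue(im)),key=lambda q:np.linalg.norm(q.mean(0)-u));V.append((p,n,hull(c)));print(n,cv2.boundingRect(c),u.round())
for o in(V[:1],V[1:],V):
    for zt,nm in((0,"ok"),(-.02,"nested20")):
        M=np.vstack([TOTE+[0,0,.022],TOTE+[0,0,.1+zt/2],TOTE+[0,0,.178+zt]]);r=fit(M,o,[.45,-.353,.567]);print(nm,np.round(r[0],4),np.degrees(r[0][2]).round(1),"cost",round(r[1],4))
g=cv2.imread("pics/end_side.png");print("bystander diffs outside:")
for n in("scene","side"):
    d=cv2.absdiff(cv2.imread(f"pics/{n}0.png"),cv2.imread(f"pics/end_{n}.png")).max(2)
    P=camera_params(n)
    for nm,x in(("post",(.712,.345,.03)),("tape",(.703,-.318,.012)),("sens",(.499,.591,.06)),("yellow",(.24,.34,.05)),("driver",(.30,-.55,.01))):
        u=proj(P,n,[x])[0].astype(int);k=d[max(0,u[1]-15):u[1]+15,max(0,u[0]-15):u[0]+15];print(n,nm,u,(k>60).mean().round(3))
E
```

```text
time: 66.18
ee_pos: [0.4199, -0.3035, 0.2372]
tcp_rot: [0.001, 0.96, 0.28, 0.001]
contact_force: [0.2, -0.4, -0.4]
finger_gap: 0.339
time: 66.8
ee_pos: [0.4202, -0.3037, 0.3481]
tcp_rot: [0.001, 0.96, 0.28, 0.002]
contact_force: [0.1, 0.2, -0.4]
finger_gap: 0.396
time: 67.68
ee_pos: [0.5034, 0.0139, 0.3455]
tcp_rot: [0.001, 0.853, 0.521, -0.001]
contact_force: [-0.7, -0.7, -0.6]
finger_gap: 0.399
[-0.95 -0.01  0.83  1.6   0.01  1.55 -0.59] 67.675
scene (171, 143, 61, 99) [203. 193.]
side (282, 241, 108, 139) [334. 311.]
ok [ 0.4541 -0.3512  0.5706] 32.7 cost 0.0181
nested20 [ 0.447  -0.3555  0.5625] 32.2 cost 0.0497
ok [ 0.4518 -0.3565  0.5701] 32.7 cost 0.0172
nested20 [ 0.4515 -0.353   0.5392] 30.9 cost 0.0763
ok [ 0.4526 -0.3528  0.5744] 32.9 cost 0.0255
nested20 [ 0.4514 -0.3533  0.5693] 32.6 cost 0.0658
bystander diffs outside:
scene post [412 343] 0.0
scene tape [191 289] 0.0
scene sens [510 291] 0.0
scene yellow [434 205] 0.09
scene driver [172 172] 0.484
side post [390 151] 0.093
side tape [436 326] 0.0
side sens [316 103] 0.363
side yellow [240 155] 0.181
side driver [270 435] 0.0
```

The stack outline fits the correct 78 mm stacking in both cameras, and centre and yaw match the base. The robot is clear of everything, so I'm handing in.

```bash
python3 -c "
from rig import *
print(finish_job());print(state()['time'])"
```

```text
the job is handed in; nothing more can be done
None
the job is handed in; nothing more can be done
```

The three packs on the charger are in the blue totes, and all three totes are stacked on the black base. I handed in at about 68 s with the gripper open and clear of everything.

- **Packs:** The tote nearest the base took two packs and the middle one took one; the third stays empty. Each pack stopped within about 1 mm of its expected fully-home height, with 10–21 N of seating force.
- **Stack:** The two-pack tote is at the bottom, the empty one (turned end for end) in the middle and the one-pack tote on top. The upper two carried load at 100 mm and 178 mm above the bench, as standing on shoulders requires.
- **Final check:** The stack outline in both fixed cameras fitted correct stacking (error 0.026) far better than nesting (0.066). Its centre was (0.453, -0.353) m at 32.9°, close to the base estimate of (0.4505, -0.353) m at 32.5°.

**Disagreements and problems:**
- The cameras disagreed by up to 8 mm on where the base was, so I averaged them. The bottom tote still dropped to deck height inside the rim.
- While I carried the middle tote, the arm got stuck at two joint limits. I took a detour with it held high, and it still seated at the expected height.
- The before/after image comparison found no change at the post (scene view) or the tape (both views). It was inconclusive for the sensor head and yellow tote in the side view, where the arm and its shadow had moved. The screwdriver was effectively not checked: I guessed its position.
- My last picture check of the stack was just before the final 2 cm lowering. After that I relied on heights, forces and the outline fit. The two packs in the bottom tote were not viewed after insertion.

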